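# Tighten the filter holder's cover crosswise

## Task

Take the slotted wrench from its stand and use it to tighten the four wing screws of the filter holder's cover, in two passes, going crosswise each time (a screw, then the one opposite, then the other two): in the first pass turn every screw clockwise about half way to its stop, in the second turn each one fully home against its stop, feeling for it and not straining past it. Press gently, touch the screws only with the wrench, leave the things around undisturbed, and finally put the wrench back upright in its stand and let go.

Things in the scene. Friction and masses are not known exactly. Their poses are not given: they have to be found in the camera images.
- vessel: Fixed steel filter holder, 170 mm across; origin at the centre of its underside, z up. Flat cover top at 48 mm; central port 32 mm wide, up to 66 mm; stub pipe along its +x. Four wing screws stand on the cover, 55 mm from its axis, at 45 (screw1), 135 (screw2), 225 (screw3), 315 (screw4) degrees from its x, anticlockwise from above. 1 faces 3 across it, 2 faces 4.
- wrench: Slotted wrench, 118 mm tall, 0.2 to 0.33 kg. Origin at the centre of its foot, z up its handle, x along its slot. Two prongs 46 mm long (x), 6 mm thick, 16 mm deep, slot of 10 mm between, open at both ends; head 46 x 22 mm from 16 to 25 mm up; round shank 16 mm wide to 45 mm; square white handle 24 x 24 mm, flats facing x and y, from 45 to 115 mm, to be gripped.
- stand: Grey wrench stand, fixed. Foot plate 100 x 80 x 6 mm; on it an open oblong well, inside 52 (x) by 28 mm (y), walls 6 mm, rim at 32 mm. Origin at the centre of its underside. The wrench's foot stands on the well's floor, 6 mm above the origin, its slot along the stand's x (either way round).
- tube_rack: Bystander: loose white block 60 x 140 x 50 mm with ten blue-capped tubes, 85 mm tall. Origin at the centre of its underside.
- bottle: Bystander: loose white plastic bottle 58 mm across, 100 mm tall. Origin at the centre of its underside.
- jar: Bystander: loose glass jar 54 mm across, 70 mm tall. Origin at the centre of its underside.
- screw1 (a joint): Turn of wing screw 1, rad: 0 to 0.12 at the start, grows clockwise from above, stop at 1.0 (wing along the rim, square to the radius). Takes 0.12 N m at first, 0.17 near the stop; stays where left. The stud under it is springy (10 N m per rad), so at the stop the wing can be wrung a little past: 0.3 N m there is tight, over 0.55 strains it. It does not rise or sink.
- screw1_top (a point): Middle of the wing top of screw 1, 25 mm above the cover, on its axis; x along the wing, z up. Wing: upright plate 44 mm long, 8 mm thick, rounded top edge, flat sides 7 to 21 mm above the cover; under it a collar 24 mm wide, 7 mm high. The slot fits over it with 1 mm each side; fully on, the slot's roof rests here, the wrench's foot 16 mm below.
- screw2 (a joint): Turn of wing screw 2, rad: 0 to 0.12 at the start, grows clockwise from above, stop at 1.0 (wing along the rim, square to the radius). Takes 0.12 N m at first, 0.17 near the stop; stays where left. The stud under it is springy (10 N m per rad), so at the stop the wing can be wrung a little past: 0.3 N m there is tight, over 0.55 strains it. It does not rise or sink.
- screw2_top (a point): Middle of the wing top of screw 2, 25 mm above the cover, on its axis; x along the wing, z up. Wing: upright plate 44 mm long, 8 mm thick, rounded top edge, flat sides 7 to 21 mm above the cover; under it a collar 24 mm wide, 7 mm high. The slot fits over it with 1 mm each side; fully on, the slot's roof rests here, the wrench's foot 16 mm below.
- screw3 (a joint): Turn of wing screw 3, rad: 0 to 0.12 at the start, grows clockwise from above, stop at 1.0 (wing along the rim, square to the radius). Takes 0.12 N m at first, 0.17 near the stop; stays where left. The stud under it is springy (10 N m per rad), so at the stop the wing can be wrung a little past: 0.3 N m there is tight, over 0.55 strains it. It does not rise or sink.
- screw3_top (a point): Middle of the wing top of screw 3, 25 mm above the cover, on its axis; x along the wing, z up. Wing: upright plate 44 mm long, 8 mm thick, rounded top edge, flat sides 7 to 21 mm above the cover; under it a collar 24 mm wide, 7 mm high. The slot fits over it with 1 mm each side; fully on, the slot's roof rests here, the wrench's foot 16 mm below.
- screw4 (a joint): Turn of wing screw 4, rad: 0 to 0.12 at the start, grows clockwise from above, stop at 1.0 (wing along the rim, square to the radius). Takes 0.12 N m at first, 0.17 near the stop; stays where left. The stud under it is springy (10 N m per rad), so at the stop the wing can be wrung a little past: 0.3 N m there is tight, over 0.55 strains it. It does not rise or sink.
- screw4_top (a point): Middle of the wing top of screw 4, 25 mm above the cover, on its axis; x along the wing, z up. Wing: upright plate 44 mm long, 8 mm thick, rounded top edge, flat sides 7 to 21 mm above the cover; under it a collar 24 mm wide, 7 mm high. The slot fits over it with 1 mm each side; fully on, the slot's roof rests here, the wrench's foot 16 mm below.

How it is judged:
By the outcome, as a careful person would: the job done as asked, in the order asked, and still so for the second after the job is handed in, with the robot touching nothing.
It also fails if it takes over 72 s, if anything falls off the work surface, if the arm or the gripper's body presses on something with over 40 N, if the wrist force passes 120 N, or if a joint passes its speed limit or range.

## Robot

A 6-joint arm with a two-finger parallel gripper is mounted at the origin on the work surface. World frame = base frame: x ahead of the robot, y to its left, z up, the work surface at z = 0. Lengths are in m, angles in rad, forces in N, time in s.
With the tool pointing down it reaches from about 0.3 to 0.85 m from the base axis. Payload 5.4 kg.
Tool frame: the origin (TCP) lies at the very end of the fingers, on their centre line; the grasp point (between the pads) lies 19 mm behind it; z points along the fingers, y is the line along which they close (so a half turn about z gives the same grasp; the last joint's range is limited). The gripper opens to 85 mm and grips with 20 to 120 N. Pads are 22 mm wide; open, the fingers measure 114 mm over their backs; the gripper's body (76 mm by 85 mm) begins 54 mm behind the grasp point. The pads swing forward as they close: fully open they stand 13 mm farther back than shut.
Start: joints at [0.935, 0.158, 1.597, -0, 1.386, -0.21], TCP at [0.238, 0.524, 0.231] pointing down, gripper open.
Joint ranges: [-2.91, 2.91], [-0.94, 2.29], [0.18, 2.7], [-1.29, 4.43], [0.17, 2.64], [-3, 3]. Speed limits (rad/s): [2.57, 2.57, 3.14, 3.14, 3.14, 3.14].

## Interface

Orientations are given as a 3x3 rotation matrix whose columns are the frame's x, y, z axes.
In Python, from rig import sensors, read_camera, ctrl gives the robot as it stands.
- The arm moves only by the tool move_arm, never from a script. Its argument "commands" is a list of rows, each a list of 4 numbers: the shift along the tool's x, y, z in cm, then the turn about the tool's z in rad. In form: [[tx, ty, tz, twist], ...]. A call has 1 to 12 rows; each row shifts and turns the commanded pose from where the row before left it, along the tool's axes as they then stand; what a row does not reach is not made up. A row lasts 1/12 s, in which the tool goes at most 41.7 mm and 7.16 degrees, less where a joint would pass 70% of its speed; a pose out of reach is approached as far as the arm can. A call is refused whole if a number of a shift passes 4.17 or a number of a turn 0.125, either way. A call with a gripper value outside its range is refused whole. "claw" is the finger opening in cm, from 0 to 8.54, set as the call begins (left out, the last holds). The fingers move at their own pace and stop on an object; "grip_force" is the grip in N (left out, the last holds). Time passes only in rows, so rows that do not move let the fingers close. It gives the time, the measured TCP pose, the force, the opening and the grip force at its end, in the units of the state.
- sensors.sense(): the state, without advancing time (a new reading comes with each control period).
- read_camera(name): name is "scene" or "top" or "wrist"; returns a dict with "pixels" (420x560x3 uint8, red, green, blue), "z_map" (420x560 float32, m along the optical axis (not along the pixel's ray), 0 where there is no reading), "K" (3x3 intrinsics, pixels), "R" (3x3) and "t" (3): a world point X has camera coordinates R X + t; the wrist camera has in their place "tool_from_camera" (4x4, takes a point from camera to tool coordinates, whose origin is the TCP and whose axes are the flange's). Camera axes: x right, y down, z forward; pixel columns grow to the right and rows downward; lengths in m; the calibration is good to about 2 mm. The wrist camera is an equidistant fisheye: a pixel r from the principal point sees the ray r / f radians off the axis. A picture is of the moment at which its call begins: read the wrist's pose just before it.
- ctrl.job_done(): hands the job in; it is judged then, once.
The state is a dict: "clock": time; "joint_positions": joint angles; "qd": joint speeds; "effort": joint torques, N m; "eef_pos": TCP position; "ee_rot": TCP orientation; "contact_force": force on the tool from outside, world axes, zero at the start; "wrist_torque": the same for the moment, N m; "opening": finger opening in m; "grasp_force": force on a finger pad.
Only numpy, scipy, OpenCV 4.12 (cv2) and the standard library are available. Lean on these libraries where they do the work, as an engineer would, in place of code of your own. Each camera call takes 0.05 s, during which the arm holds its last target. There are 200 camera calls.

## Working session

There is one attempt and no reset: what is moved stays moved. The work goes in short steps, Python scripts to look and compute and a tool call to move; the robot and the scene stay as the last step left them, time stands still between calls to the robot, and variables do not carry over. Pictures are saved under pics/ and viewed, at most 10 in all, crops included, and the job is handed in when it is done.

Besides the shell and the picture viewer there is one more tool, called after ">>>" as name(argument=value, ...) on one line, values as JSON. move_arm: Moves the arm, as the interface text tells. Its arguments: {"type":"object","properties":{"commands":{"type":"array"},"claw":{"type":"number"},"grip_force":{"type":"number"}},"required":["commands"]}

```bash
ls; mkdir -p pics; python3 - <<'E'
from rig import sensors, read_camera
import cv2,numpy as np
s=sensors.sense(); print({k:np.round(v,3).tolist() for k,v in s.items()})
for n in("scene","top"):
    c=read_camera(n); cv2.imwrite(f"pics/{n}0.png",c["pixels"][:,:,::-1]); np.savez(f"{n}0.npz",**c)
    print(n,c["K"].round(1).tolist(),c["R"].round(3).tolist(),c["t"].round(3).tolist())
E
```

```text
pics
{'clock': 0.0, 'joint_positions': [0.935, 0.159, 1.598, -0.0, 1.386, -0.21], 'qd': [0.0, 0.002, 0.001, -0.0, 0.001, -0.0], 'effort': [-0.002, -39.601, -33.143, -0.0, 0.009, -0.0], 'eef_pos': [0.237, 0.523, 0.23], 'ee_rot': [[-0.911, 0.413, -0.001], [0.413, 0.911, -0.002], [0.0, -0.002, -1.0]], 'contact_force': [0.165, 0.016, 0.046], 'wrist_torque': [-0.036, 0.044, 0.015], 'grasp_force': 0.0, 'opening': 0.086}
scene [[438.3, 0.0, 280.8], [0.0, 438.3, 214.1], [0.0, 0.0, 1.0]] [[0.713, 0.701, 0.016], [0.475, -0.467, -0.746], [-0.516, 0.539, -0.666]] [-0.443, -0.24, 1.466]
top [[395.3, 0.0, 277.6], [0.0, 395.3, 211.1], [0.0, 0.0, 1.0]] [[-0.014, -1.0, 0.007], [-0.983, 0.012, -0.181], [0.181, -0.009, -0.984]] [0.007, 0.612, 0.872]
```

View pics/top0.png

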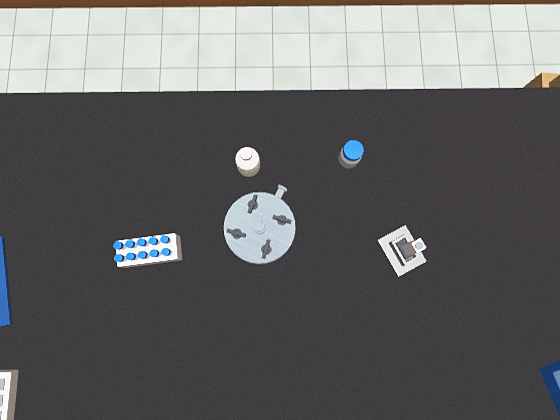

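View pics/scene0.png

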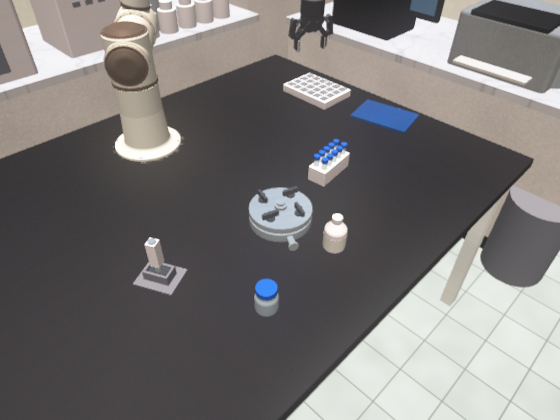

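The top view shows the vessel at (260,228) with its stub towards (281,190), four dark wings on it, and the stand at (402,251) with the white handle top at (419,245). The bystanders are at (150,250), (247,160) and (351,153). The scene view agrees.

```bash
cat > h.py <<'E'
import numpy as np, cv2
def cast(c,uv,z):
    uv=np.atleast_2d(uv).astype(float)
    d=np.c_[(uv-c["K"][[0,1],[2,2]])/c["K"][[0,1],[0,1]],np.ones(len(uv))]@c["R"]
    o=-c["R"].T@c["t"]; return o+d*((z-o[2])/d[:,2])[:,None]
def wcast(c,s,uv,z):
    """wrist fisheye pixel -> world plane z"""
    uv=np.atleast_2d(uv).astype(float); K=c["K"]
    m=(uv-K[[0,1],[2,2]])/K[[0,1],[0,1]]; r=np.linalg.norm(m,axis=1)+1e-9
    d=np.c_[m/r[:,None]*np.sin(r)[:,None],np.cos(r)]
    R=np.array(s["ee_rot"]);T=c["tool_from_camera"]
    d=d@T[:3,:3].T@R.T; o=R@T[:3,3]+np.array(s["eef_pos"])
    return o+d*((z-o[2])/d[:,2])[:,None]
def blobs(m,amin=20):
    n,l,st,ce=cv2.connectedComponentsWithStats(m.astype(np.uint8))
    return [(i,st[i],ce[i],l==i) for i in range(1,n) if st[i,4]>=amin]
def axis(p):
    p=p[:,:2]; v=np.linalg.eigh(np.cov(p.T))[1][:,1]; return np.arctan2(v[1],v[0])
E
python3 - <<'E'
from h import *
c=dict(np.load("top0.npz")); px=c["pixels"].astype(int); v=px.max(2)
print("cam",-c["R"].T@c["t"])
roi=np.zeros(v.shape,bool); roi[180:275,215:305]=1
m=(v>90)&roi
b=max(blobs(m),key=lambda b:b[1][4]); cn=max(cv2.findContours(b[3].astype(np.uint8),0,1)[0],key=len)[:,0]
print(b[1])
P=cast(c,cn,.048); 
ctr=np.median(P[:,:2],0)
for _ in range(20):
    r=np.linalg.norm(P[:,:2]-ctr,axis=1); k=abs(r-.085)<.006
    A=np.c_[2*P[k,:2],np.ones(k.sum())]; x=np.linalg.lstsq(A,(P[k,:2]**2).sum(1),rcond=None)[0]; ctr=x[:2]
print("vessel",ctr,"R",np.sqrt(x[2]+ctr@ctr),k.mean(), "stub far",P[np.argmax(r)],r.max())
d=blobs((v<80)&roi&(cv2.fillPoly(np.zeros(v.shape,np.uint8),[cv2.convexHull(cn)],1)>0),12)
for i,s,ce,mm in d:
    q=cast(c,np.argwhere(mm)[:,::-1],.068); e=q.mean(0)[:2]-ctr
    print("wing",s[4],ce,q.mean(0),"r",np.hypot(*e),"az",np.degrees(np.arctan2(e[1],e[0])),"ax",np.degrees(axis(q)))
roi[:]=0; roi[215:285,370:435]=1
for i,s,ce,mm in blobs((v>100)&roi): 
    rc=cv2.minAreaRect(np.argwhere(mm)[:,::-1].astype(np.float32)); print("stand",s,ce,rc); print(cast(c,cv2.boxPoints(rc),.006).round(4))
t=(v>225)&roi
for i,s,ce,mm in blobs(t,8): print("h",s,ce,cast(c,ce,.121), c["z_map"][int(ce[1]),int(ce[0])])
print(v[235:255,408:430])
E
```

```text
cam [0.44439702 0.00761904 0.96772485]
[ 223  184   73   80 4157]
vessel [0.57657184 0.04311007] R 0.0843589153307846 0.8898678414096917 stub far [ 0.67669866 -0.0121637   0.048     ] 0.11437032600526928
wing 108 [268.67592593 189.35185185] [0.66155527 0.01956773 0.068     ] r 0.08818404492248429 az -15.483945336043742 ax 96.82804299023113
wing 90 [286.84444444 199.24444444] [ 0.63742405 -0.02246706  0.068     ] r 0.08946145429169859 az -47.14026599654345 ax -158.59969466520386
stand [ 378  225   49   52 1368] [402.89692982 249.75146199] ((404.4923400878906, 248.36154174804688), (43.0400505065918, 39.19497299194336), 60.2551155090332)
[[ 0.5476 -0.2428  0.006 ]
 [ 0.5947 -0.3298  0.006 ]
 [ 0.5023 -0.3749  0.006 ]
 [ 0.4568 -0.2889  0.006 ]]
h [378 226  48  51 771] [400.04409857 250.64202335] [[ 0.51049451 -0.26128911  0.121     ]] 0.9391354
[[224 229 241 205  65  55  62  65  65  64  65  62  64  67  67  74  69  58
   60  65  64  71]
 [224 225 231 255 108  54  57  65  66  65  64  57  60  59  66  64  61  68
   68  69  65  61]
 [225 225 226 236 218  67  58  59  63  56  50  44  67  51  5
[... 914 characters left out ...]
0 215 218 217 224 254 255 255
  108  57  69  64]
 [136 136 141 137 131 118 255 255 216 213 209 214 212 233 253 255 255 195
   59  58  64  62]
 [136 137 137 139 136 129 143 255 255 249 223 233 248 255 255 255 181  58
   56  62  64  71]
 [136 134 139 135 133 133 117 255 255 253 251 252 255 255 177  48  49  55
   59  66  71  62]
 [133 135 138 139 137 133 128  73 255 255 253 253 239  61  30  44  58  59
   68  65  65  61]
 [137 136 138 135 138 139 136 117 203 255 253 166 231 198  69  57  64  64
   64  58  67  67]
 [141 137 144 137 133 131 138 186 203 244 224 226 229 255  99  48  63  66
   65  62  68  68]
 [135 130 124 123 122 116 126 225 235 226 225 224 226 235 204  67  50  60
   66  63  66  65]]
```

```bash
python3 - <<'E'
from h import *
from rig import read_camera
c=read_camera("wrist"); print(c["tool_from_camera"].round(3).tolist(),c["K"].round(1).tolist())
t=dict(np.load("top0.npz")); print(cast(t,[419,245],.118), cast(t,[[378,240],[405,226],[403,276],[426,262]],.006).round(3))
R=np.array([[-0.911,.413,0],[.413,.911,0],[0,0,-1]]);p=np.array([.237,.523,.231])
for q in([.50,.06,.231],[.45,-.3,.231]): print(((np.array(q)-p)@R*100).round(1))
E
```

```text
[[-0.002, -0.955, -0.296, 0.077], [1.0, -0.002, 0.001, 0.001], [-0.001, -0.296, 0.955, -0.143], [0.0, 0.0, 0.0, 1.0]] [[325.2, 0.0, 282.7], [0.0, 325.2, 209.4], [0.0, 0.0, 1.0]]
[[ 0.52233302 -0.30404996  0.118     ]] [[ 0.546 -0.246  0.006]
 [ 0.58  -0.314  0.006]
 [ 0.459 -0.301  0.006]
 [ 0.491 -0.359  0.006]]
[-43.1 -31.3   0. ]
[-53.4 -66.2   0. ]
```

>>> move_arm(commands=[[-3.5,-1.85,0,0],[-3.5,-1.85,0,0],[-3.5,-1.85,0,0],[-3.5,-1.85,0,0],[-3.5,-1.85,0,0],[-3.5,-1.85,0,0],[-3.5,-1.85,0,0],[-3.5,-1.85,0,0],[-3.5,-1.85,0,0],[-3.5,-1.85,0,0],[-3.5,-1.85,0,0],[-3.5,-1.85,0,0]])

```text
clock: 1.15
eef_pos: [0.529, 0.1462, 0.2311]
ee_rot: [[-0.911, 0.413, -0.0], [0.413, 0.911, 0.0], [0.0, -0.0, -1.0]]
contact_force: [-0.0, 0.9, 0.8]
opening: 0.0853
grasp_force: 0.0
```

>>> move_arm(commands=[[-3.5,-1.85,0,0],[-3.5,-1.85,0,0],[-3.5,-1.85,0,0],[-3.5,-1.85,0,0],[0,0,0,0],[0,0,0,0],[0,0,0,0]])

```text
clock: 1.73
eef_pos: [0.6248, 0.0231, 0.2307]
ee_rot: [[-0.911, 0.413, -0.001], [0.413, 0.911, 0.001], [0.002, 0.0, -1.0]]
contact_force: [-1.0, -0.1, 0.5]
opening: 0.0856
grasp_force: 0.0
```

```bash
python3 - <<'E'
from h import *
from rig import read_camera,sensors
s=sensors.sense(); c=read_camera("wrist"); print(s["eef_pos"],s["joint_positions"],s["clock"])
cv2.imwrite("pics/w1.png",c["pixels"][:,:,::-1]); np.savez("w1.npz",eef_pos=s["eef_pos"],ee_rot=s["ee_rot"],**c)
E
```

```text
[0.62476769 0.02308938 0.23072008] [-1.56286280e-01  2.88245573e-01  1.44626914e+00  5.09566080e-04
  1.40855717e+00 -1.30113744e+00] 1.7333
```

View pics/w1.png

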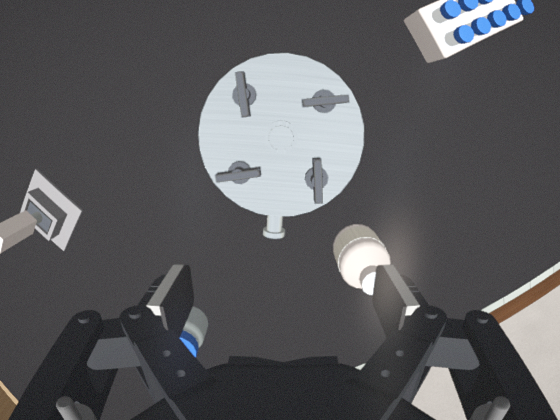

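The wrist view shows the cover centred at (281,135), wings at (243,94), (325,101), (238,173) and (317,180), the stub at (273,228), and the stand with the wrench at (40,215). I'll use the depth map to isolate the wing tops.

```bash
cat >> h.py <<'E'
def wpts(c,s):
    """world points of every wrist pixel, from z_map"""
    K=c["K"]; v,u=np.mgrid[:420,:560]; m=np.dstack([(u-K[0,2])/K[0,0],(v-K[1,2])/K[1,1]])
    r=np.linalg.norm(m,axis=2)+1e-9; d=np.dstack([m/r[...,None]*np.tan(r)[...,None],np.ones_like(r)])
    P=d*c["z_map"][...,None]; T=c["tool_from_camera"]; R=np.array(s["ee_rot"])
    W=(P@T[:3,:3].T+T[:3,3])@R.T+np.array(s["eef_pos"]); W[c["z_map"]<=0]=np.nan; return W
def circ(P,r0=None):
    ctr=np.median(P,0); k=np.ones(len(P),bool)
    for _ in range(15):
        x=np.linalg.lstsq(np.c_[2*P[k],np.ones(k.sum())],(P[k]**2).sum(1),rcond=None)[0]; ctr=x[:2]
        R=np.sqrt(x[2]+ctr@ctr); k=abs(np.linalg.norm(P-ctr,axis=1)-R)<.004
    return ctr,R,k.mean()
E
python3 - <<'E'
from h import *
c=dict(np.load("w1.npz")); W=wpts(c,c); v=c["pixels"].max(2).astype(int)
x=W[...,0];y=W[...,1];z=W[...,2]
print("cover z",np.nanmedian(z[120:150,262:272]),"table z",np.nanmedian(z[330:350,262:290]), np.nanmedian(z[20:40,100:200]))
roi=np.zeros(v.shape,bool); roi[45:225,190:375]=1
lm=((v>110)&roi)|False
b=max(blobs(lm),key=lambda b:b[1][4]); cn=max(cv2.findContours(b[3].astype(np.uint8),0,1)[0],key=len)[:,0]
cn=cn[cn[:,1]<208]
C,R,f=circ(wcast(c,c,cn,.048)[:,:2]); print("ctr",C,R,f)
for lo in(.060,.064):
  for i,s,ce,m in blobs((z>lo)&(z<.09)&roi&(v<110),20):
    d=W[m]; q=wcast(c,c,np.argwhere(m)[:,::-1],.070)
    e=q.mean(0)[:2]-C; L=(q[:,:2]-q[:,:2].mean(0))@[np.cos(axis(q)),np.sin(axis(q))]
    print(s[4],ce.round(0),"z",d[:,2].max().round(4),q.mean(0)[:2].round(4),"r",np.hypot(*e).round(4),"az",np.degrees(np.arctan2(e[1],e[0])).round(1),"ax",np.degrees(axis(q)).round(1)%180,"axd",np.degrees(axis(d)).round(1)%180,"len",np.ptp(L).round(4))
for i,s,ce,m in blobs((z>.006)&(x>0)&(np.arange(420)[:,None]<280)&(np.arange(560)<100),20): print("st",s,ce,W[m].mean(0),W[m].max(0))
E
```

```text
cover z 0.049265365252567334 table z 0.00043430429867408193 0.00020565582294589102
ctr [0.57661436 0.04386438] 0.08412123378393196 1.0
27 [244.  80.] z 0.0723 [0.5131 0.0361] r 0.0639 az -173.0 ax 162.5 axd 162.3 len 0.0145
43 [248. 103.] z 0.0711 [0.5347 0.0302] r 0.0441 az -162.0 ax 154.7 axd 155.4 len 0.0225
41 [314. 167.] z 0.0718 [0.615  0.0609] r 0.042 az 23.9 ax 145.7 axd 146.3 len 0.0232
68 [249. 169.] z 0.0715 [0.5912 0.004 ] r 0.0424 az -69.9 ax 60.3 axd 60.8 len 0.0243
32 [225. 173.] z 0.0719 [ 0.5841 -0.0186] r 0.0629 az -83.2 ax 75.7 axd 74.7 len 0.0152
23 [244.  80.] z 0.0723 [0.513 0.036] r 0.0641 az -172.9 ax 162.7 axd 162.6 len 0.0145
34 [248. 104.] z 0.0711 [0.5352 0.0297] r 0.0438 az -161.2 ax 155.7 axd 155.9 len 0.0216
35 [314. 167.] z 0.0718 [0.6149 0.0608] r 0.0419 az 23.8 ax 148.0 axd 148.6 len 0.0227
53 [249. 169.] z 0.0715 [0.5912 0.0039] r 0.0425 az -70.0 ax 62.9 axd 63.3 len 0.0231
28 [225. 173.] z 0.0719 [ 0.5842 -0.0186] r 0.063 az -83.1 ax 75.4 axd 73.8 len 0.0141
st [ 34 170   6   7  21] [ 36.23809524 173.23809524] [ 0.46444585 -0.28763831  0.00657316] [ 0.46934464 -0.28285509  0.0077581 ]
st [   0  176   80   78 2802] [ 37.36759458 217.55567452] [ 0.52249811 -0.28874397  0.04291372] [ 0.57936069 -0.24336545  0.12193963]
```

```bash
cat >> h.py <<'E'
def screws(c,s,C,lo=.064,show=True):
    """the four wings' top points -> line fits, near C"""
    W=wpts(c,s); z=W[...,2]; m=(z>lo)&(z<.085)&(np.hypot(W[...,0]-C[0],W[...,1]-C[1])<.083); out=[]
    m=cv2.morphologyEx(m.astype(np.uint8),cv2.MORPH_CLOSE,np.ones((3,3)))>0
    for i,st,ce,mm in blobs(m,40):
        q=W[mm&(z>lo)&(z<.085)][:,:2].astype(np.float32); rc=cv2.minAreaRect(q)
        a=axis(q); u=np.array([np.cos(a),np.sin(a)]); t=(q-q.mean(0))@u; w=(q-q.mean(0))@[-u[1],u[0]]
        mid=q.mean(0)+u*(t.max()+t.min())/2; e=mid-C
        out.append((mid,a)); print(st[4],ce.round(0),mid.round(4),"r",np.hypot(*e).round(4),"az",np.degrees(np.arctan2(e[1],e[0])).round(1),"ax",(np.degrees(a)%180).round(1),"LxW",np.ptp(t).round(4),np.ptp(w).round(4))
    return out
E
python3 - <<'E'
from h import *
c=dict(np.load("w1.npz")); C=np.array([.5766,.0439])
for lo in(.060,.067): screws(c,c,C,lo)
# stand / wrench
W=wpts(c,c); x,y,z=np.moveaxis(W,2,0); near=np.hypot(x-.52,y+.3)<.09
for a,b in((.11,.125),(.026,.036),(.004,.010)):
    q=W[near&(z>a)&(z<b)][:,:2].astype(np.float32); print(len(q),q.mean(0),cv2.minAreaRect(q))
E
```

```text
489 [242.  94.] [0.524  0.0294] r 0.0546 az -164.5 ax 163.2 LxW 0.0438 0.0128
453 [325. 100.] [0.5614 0.0964] r 0.0547 az 106.1 ax 73.1 LxW 0.0446 0.0122
495 [280. 138.] [0.5767 0.0437] r 0.0002 az -73.4 ax 72.8 LxW 0.0236 0.0234
454 [318. 180.] [0.6291 0.0587] r 0.0545 az 15.8 ax 158.8 LxW 0.0443 0.0125
494 [238. 174.] [ 0.5906 -0.009 ] r 0.0547 az -75.2 ax 72.5 LxW 0.0443 0.0131
455 [242.  94.] [0.5239 0.0291] r 0.0547 az -164.3 ax 163.3 LxW 0.0438 0.0126
445 [325. 100.] [0.5614 0.0964] r 0.0547 az 106.1 ax 73.3 LxW 0.0446 0.0122
202 [283. 137.] [0.5774 0.0459] r 0.0022 az 67.7 ax 148.9 LxW 0.0216 0.0195
427 [318. 181.] [0.6293 0.0588] r 0.0547 az 15.8 ax 159.1 LxW 0.044 0.0125
433 [237. 175.] [ 0.591  -0.0091] r 0.055 az -74.8 ax 72.6 LxW 0.0442 0.013
145 [ 0.5267966  -0.29147664] ((0.5279628038406372, -0.2926965653896332), (0.014737354591488838, 0.029208943247795105), 58.965274810791016)
804 [ 0.52140415 -0.29427415] ((0.5197412371635437, -0.3000856041908264), (0.06615529209375381, 0.04254063591361046), 24.991064071655273)
1270 [ 0.5236194  -0.28069597] ((0.5197800397872925, -0.2995273172855377), (0.10125309973955154, 0.08104969561100006), 25.914342880249023)
```

```bash
cat >> h.py <<'E'
def rows(p,yaw,P,YAW,n):
    """rows for tool-down straight path; yaw = tool x yaw (deg)"""
    p,P=np.array(p,float),np.array(P,float); d=(P-p)/n; tw=np.radians(yaw-YAW)/n
    for i in range(n):
        a=np.radians(yaw)-tw*i; X=np.array([np.cos(a),np.sin(a),0]);Y=np.array([X[1],-X[0],0])
        print([round(100*d@X,2),round(100*d@Y,2),round(-100*d[2],2),round(tw,4)],end=", ")
    print()
E
python3 -c "
from h import *
rows([.6248,.0231,.231],155.6,[.484,-.317,.231],25.5,20)"
```

```text
[np.float64(-0.06), np.float64(-1.84), np.float64(-0.0), np.float64(0.1135)], [np.float64(-0.27), np.float64(-1.82), np.float64(-0.0), np.float64(0.1135)], [np.float64(-0.47), np.float64(-1.78), np.float64(-0.0), np.float64(0.1135)], [np.float64(-0.67), np.float64(-1.71), np.float64(-0.0), np.float64(0.1135)], [np.float64(-0.86), np.float64(-1.63), np.float64(-0.0), np.float64(0.1135)], [np.float64(-1.04), np.float64(-1.52), np.float64(-0.0), np.float64(0.1135)], [np.float64(-1.21), np.float64(-1.39), np.float64(-0.0), np.float64(0.1135)], [np.float64(-1.36), np.float64(-1.24), np.float64(-0.0), np.float64(0.1135)], [np.float64(-1.49), np.float64(-1.08), np.float64(-0.0), np.float64(0.1135)], [np.float64(-1.6), np.float64(-0.91), np.float64(-0.0), np.float64(0.1135)], [np.float64(-1.69), np.float64(-0.72), np.float64(-0.0), np.float64(0.1135)], [np.float64(-1.76), np.float64(-0.52), np.float64(-0.0), np.float64(0.1135)], [np.float64(-1.81), np.float64(-0.32), np.float64(-0.0), np.float64(0.1135)], [np.float64(-1.84), np.float64(-0.11), np.float64(-0.0), np.float64(0.1135)], [np.float64(-1.84), np.float64(0.1), np.float64(-0.0), np.float64(0.1135)], [np.float64(-1.82), np.float64(0.3), np.float64(-0.0), np.float64(0.1135)], [np.float64(-1.77), np.float64(0.51), np.float64(-0.0), np.float64(0.1135)], [np.float64(-1.7), np.float64(0.7), np.float64(-0.0), np.float64(0.1135)], [np.float64(-1.61), np.float64(0.89), np.float64(-0.0), np.float64(0.1135)], [np.float64(-1.5), np.float64(1.07), np.float64(-0.0), np.float64(0.1135)],
```

>>> move_arm(commands=[[-0.06,-1.84,0,0.1135],[-0.27,-1.82,0,0.1135],[-0.47,-1.78,0,0.1135],[-0.67,-1.71,0,0.1135],[-0.86,-1.63,0,0.1135],[-1.04,-1.52,0,0.1135],[-1.21,-1.39,0,0.1135],[-1.36,-1.24,0,0.1135],[-1.49,-1.08,0,0.1135],[-1.6,-0.91,0,0.1135],[-1.69,-0.72,0,0.1135],[-1.76,-0.52,0,0.1135]])

```text
clock: 2.78
eef_pos: [0.5403, -0.1802, 0.2316]
ee_rot: [[0.219, 0.976, 0.0], [0.976, -0.219, 0.0], [0.0, 0.0, -1.0]]
contact_force: [0.0, 0.5, 0.1]
opening: 0.0854
grasp_force: 0.0
```

>>> move_arm(commands=[[-1.81,-0.32,0,0.1135],[-1.84,-0.11,0,0.1135],[-1.84,0.1,0,0.1135],[-1.82,0.3,0,0.1135],[-1.77,0.51,0,0.1135],[-1.7,0.7,0,0.1135],[-1.61,0.89,0,0.1135],[-1.5,1.07,0,0.1135],[0,0,0,0],[0,0,0,0],[0,0,0,0]])

```text
clock: 3.7
eef_pos: [0.485, -0.3159, 0.2314]
ee_rot: [[0.901, 0.434, 0.0], [0.434, -0.901, 0.001], [0.0, -0.0, -1.0]]
contact_force: [0.4, 0.1, -0.6]
opening: 0.0855
grasp_force: 0.0
```

```bash
python3 - <<'E'
from h import *
from rig import read_camera,sensors
s=sensors.sense(); c=read_camera("wrist"); print(s["eef_pos"],s["ee_rot"].round(3).tolist(),s["joint_positions"].round(3),s["clock"])
cv2.imwrite("pics/w2.png",c["pixels"][:,:,::-1]); np.savez("w2.npz",eef_pos=s["eef_pos"],ee_rot=s["ee_rot"],**c)
W=wpts(c,s); x,y,z=np.moveaxis(W,2,0); near=np.hypot(x-.52,y+.3)<.09
for a,b in((.117,.128),(.060,.115),(.028,.036),(.004,.010)):
    q=W[near&(z>a)&(z<b)][:,:2].astype(np.float32); print(len(q),q.mean(0),cv2.minAreaRect(q))
E
```

```text
[ 0.4849645  -0.31586829  0.23139706] [[0.901, 0.434, 0.0], [0.434, -0.901, 0.001], [0.0, -0.0, -1.0]] [-7.860e-01  1.680e-01  1.586e+00  1.000e-03  1.388e+00  3.350e-01] 3.7
920 [ 0.5218101 -0.3003948] ((0.5214283466339111, -0.30063074827194214), (0.024088673293590546, 0.024032562971115112), 28.770536422729492)
149 [ 0.5319585  -0.29504555] ((0.5319595336914062, -0.29515576362609863), (0.0005889175808988512, 0.023650242015719414), 28.042139053344727)
1039 [ 0.5265132 -0.2958938] ((0.5204227566719055, -0.3002870976924896), (0.06327704340219498, 0.03949393332004547), 25.909765243530273)
3910 [ 0.52336574 -0.29892507] ((0.5205484628677368, -0.3005654215812683), (0.1006208136677742, 0.08091115206480026), 26.664897918701172)
```

View pics/w2.png

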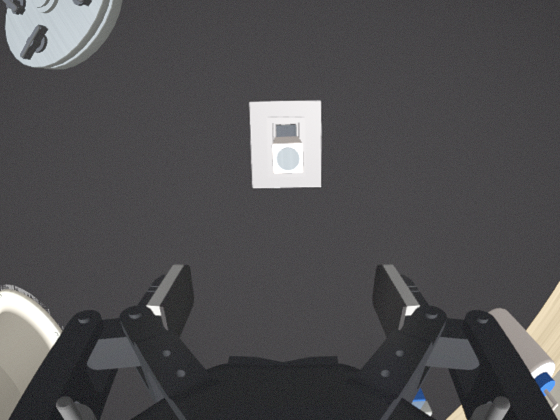

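The picture shows the stand plate centred at about (286,144), the handle top at (288,159), with the wrench upright in the well. Yaw is about 28.5°, and the position agrees with the earlier measurement.

>>> move_arm(commands=[[2.0,0.1,0,0],[1.95,0.1,0,-0.049],[0,0,2.7,0],[0,0,2.7,0],[0,0,2.7,0],[0,0,2.7,0],[0,0,2.7,0],[0,0,2.4,0],[0,0,0,0],[0,0,0,0],[0,0,0,0]])

```text
clock: 4.67
eef_pos: [0.5222, -0.3023, 0.0741]
ee_rot: [[0.879, 0.476, 0.002], [0.476, -0.879, -0.002], [0.001, 0.002, -1.0]]
contact_force: [0.4, -0.0, 1.2]
opening: 0.0854
grasp_force: 0.0
```

>>> move_arm(commands=[[0,0,0,0],[0,0,0,0],[0,0,0,0],[0,0,0,0],[0,0,0,0],[0,0,0,0],[0,0,0,0],[0,0,0,0],[0,0,0,0],[0,0,0,0]], claw=1.6, grip_force=90)

```text
clock: 5.5
eef_pos: [0.5215, -0.3026, 0.073]
ee_rot: [[0.88, 0.475, 0.001], [0.475, -0.88, -0.001], [0.0, 0.001, -1.0]]
contact_force: [0.3, 0.4, 5.9]
opening: 0.023
grasp_force: 88.7
```

>>> move_arm(commands=[[0,0,-1.5,0],[0,0,-2.5,0],[0,0,-2.5,0],[0,0,-2.2,0],[0,0,0,0],[0,0,0,0],[0,0,0,0]])

```text
clock: 6.08
eef_pos: [0.5199, -0.3011, 0.1567]
ee_rot: [[0.88, 0.475, -0.003], [0.475, -0.88, 0.003], [-0.001, -0.004, -1.0]]
contact_force: [-0.1, -0.2, -3.2]
opening: 0.0232
grasp_force: 90.0
```

```bash
python3 - <<'E'
from h import *
from rig import read_camera,sensors
s=sensors.sense(); c=read_camera("wrist"); print(s["eef_pos"],s["ee_rot"].round(3).tolist(),s["contact_force"],s["wrist_torque"],s["opening"])
cv2.imwrite("pics/w3.png",c["pixels"][:,:,::-1]); np.savez("w3.npz",eef_pos=s["eef_pos"],ee_rot=s["ee_rot"],**c)
R=s["ee_rot"]; T=(wpts(c,s)-s["eef_pos"])@R; n=(abs(T[...,0])<.04)&(abs(T[...,1])<.012)
for a in np.arange(-.05,.075,.008):
    q=T[n&(T[...,2]>a)&(T[...,2]<a+.008)]
    if len(q)>5: print(a.round(3),len(q),"x",np.percentile(q[:,0],[3,50,97]).round(4),"y",q[:,1].min().round(4),q[:,1].max().round(4))
rows(s["eef_pos"],np.degrees(np.arctan2(R[1,0],R[0,0])),[.5612,.0957,.160],73.1,14)
E
```

```text
[ 0.51989488 -0.30113039  0.15666412] [[0.88, 0.475, -0.003], [0.475, -0.88, 0.003], [-0.001, -0.004, -1.0]] [-0.07672523 -0.21422526 -3.22517232] [-0.01803912  0.0306204  -0.01228739] 0.02324742723204778
-0.05 2168 x [-0.0104  0.0095  0.0132] y -0.012 0.012
-0.042 732 x [0.0004 0.0127 0.0134] y -0.012 0.012
-0.034 591 x [0.0114 0.0127 0.0133] y -0.0119 0.0119
-0.026 519 x [0.011  0.0128 0.0134] y -0.012 0.0119
-0.018 399 x [0.0113 0.0129 0.0134] y -0.0119 0.012
-0.01 359 x [0.0114 0.0126 0.0131] y -0.012 0.0119
-0.002 308 x [0.0121 0.0127 0.0131] y -0.0119 0.0105
0.006 265 x [0.0122 0.0127 0.0132] y -0.012 0.0104
0.014 175 x [0.0122 0.0127 0.0131] y -0.012 0.0105
0.03 65 x [0.0069 0.0084 0.0091] y -0.0072 0.004
0.038 1090 x [0.0058 0.0155 0.0238] y -0.012 0.0095
0.046 105 x [0.0234 0.0237 0.024 ] y -0.0119 0.0094
0.054 53 x [0.0235 0.0238 0.0241] y -0.0119 0.0094
0.062 40 x [0.0221 0.0237 0.024 ] y -0.0118 0.0094
[np.float64(1.61), np.float64(-2.35), np.float64(-0.02), np.float64(-0.0558)], [np.float64(1.73), np.float64(-2.26), np.float64(-0.02), np.float64(-0.0558)], [np.float64(1.
[... 230 characters left out ...]
at64(2.19), np.float64(-1.82), np.float64(-0.02), np.float64(-0.0558)], [np.float64(2.29), np.float64(-1.7), np.float64(-0.02), np.float64(-0.0558)], [np.float64(2.38), np.float64(-1.57), np.float64(-0.02), np.float64(-0.0558)], [np.float64(2.46), np.float64(-1.43), np.float64(-0.02), np.float64(-0.0558)], [np.float64(2.54), np.float64(-1.29), np.float64(-0.02), np.float64(-0.0558)], [np.float64(2.61), np.float64(-1.15), np.float64(-0.02), np.float64(-0.0558)], [np.float64(2.67), np.float64(-1.0), np.float64(-0.02), np.float64(-0.0558)], [np.float64(2.72), np.float64(-0.85), np.float64(-0.02), np.float64(-0.0558)], [np.float64(2.76), np.float64(-0.7), np.float64(-0.02), np.float64(-0.0558)],
```

View pics/w3.png

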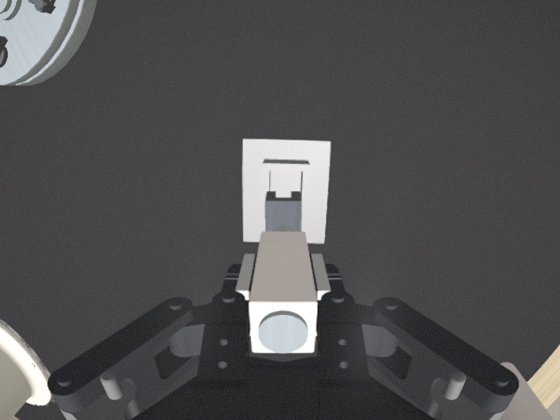

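The picture shows the wrench held upright at (283,290), its prongs at (283,195) clear of the stand. Next I hover beside screw 2, where the wing and the wrench head are both in view, so any camera bias cancels out.

```bash
sed -i 's/print(\[round(100\*d@X,2),round(100\*d@Y,2),round(-100\*d\[2\],2),round(tw,4)\],end=", ")/print([float(round(k,3)) for k in(100*d@X,100*d@Y,-100*d[2],tw)],end=", ")/' h.py
python3 - <<'E'
from h import *
c=dict(np.load("w3.npz")); R=c["ee_rot"]; T=(wpts(c,c)-c["eef_pos"])@R
n=(abs(T[...,0])<.03)&(abs(T[...,1])<.03)
for a,b,n1 in((-.049,-.043,n),(-.03,-.02,n&(T[...,0]>.011)),(.038,.046,n),(.046,.066,n&(T[...,0]>.02))):
    q=T[n1&(T[...,2]>a)&(T[...,2]<b)]; print(a,len(q),np.percentile(q[:,0],[1,99]).round(4),np.percentile(q[:,1],[1,50,99]).round(4))
# pads
n=(T[...,2]>-.03)&(T[...,2]<.005)&(abs(T[...,0])<.0108)&(abs(T[...,1])<.04)
q=T[n]; print(q[:,1].min(),q[:,1].max(), np.median(q[q[:,1]<0,1]),np.median(q[q[:,1]>0,1]))
rows(c["eef_pos"],28.4,[.548,.0527,.157],73.1,12)
E
```

```text
-0.049 2997 [-0.0111  0.0138] [-0.0288 -0.0006  0.0286]
-0.03 815 [0.011  0.0135] [-0.0189 -0.0013  0.0155]
0.038 1112 [0.005  0.0239] [-0.0121 -0.0013  0.0091]
0.046 196 [0.0225 0.0241] [-0.0124 -0.0025  0.0093]
-0.026701772625703002 0.023857240568010217 -0.022933028316588687 0.01973266872953796
[1.608, -2.482, -0.003, -0.065], [1.766, -2.373, -0.003, -0.065], [1.917, -2.253, -0.003, -0.065], [2.059, -2.124, -0.003, -0.065], [2.193, -1.985, -0.003, -0.065], [2.317, -1.839, -0.003, -0.065], [2.432, -1.684, -0.003, -0.065], [2.536, -1.523, -0.003, -0.065], [2.629, -1.355, -0.003, -0.065], [2.712, -1.181, -0.003, -0.065], [2.783, -1.002, -0.003, -0.065], [2.842, -0.819, -0.003, -0.065],
```

>>> move_arm(commands=[[1.608,-2.482,0,-0.065],[1.766,-2.373,0,-0.065],[1.917,-2.253,0,-0.065],[2.059,-2.124,0,-0.065],[2.193,-1.985,0,-0.065],[2.317,-1.839,0,-0.065],[2.432,-1.684,0,-0.065],[2.536,-1.523,0,-0.065],[2.629,-1.355,0,-0.065],[2.712,-1.181,0,-0.065],[2.783,-1.002,0,-0.065],[2.842,-0.819,0,-0.065]])

```text
clock: 7.13
eef_pos: [0.548, 0.0533, 0.1569]
ee_rot: [[0.289, 0.957, -0.004], [0.957, -0.289, 0.001], [-0.001, -0.004, -1.0]]
contact_force: [0.2, -0.5, -1.9]
opening: 0.0229
grasp_force: 89.8
```

>>> move_arm(commands=[[0,0,0,0],[0,0,0,0],[0,0,0,0]])

```text
clock: 7.38
eef_pos: [0.5485, 0.0515, 0.1576]
ee_rot: [[0.292, 0.956, -0.003], [0.956, -0.292, -0.0], [-0.001, -0.003, -1.0]]
contact_force: [0.1, -0.4, -2.4]
opening: 0.023
grasp_force: 89.8
```

```bash
cat >> h.py <<'E'
def rel(name,lo=.064,z0=.092,C=(.5765,.044)):
    """wrist picture: wings near C in tool frame, relative to the held wrench's head (camera bias cancels)"""
    from rig import read_camera,sensors
    s=sensors.sense(); c=read_camera("wrist"); np.savez(name+".npz",eef_pos=s["eef_pos"],ee_rot=s["ee_rot"],**c)
    cv2.imwrite(f"pics/{name}.png",c["pixels"][:,:,::-1]); R=np.array(s["ee_rot"])
    print("t",s["clock"],"eef",np.round(s["eef_pos"],4),"xyaw",np.degrees(np.arctan2(R[1,0],R[0,0])).round(2),"j6",np.round(s["joint_positions"][5],3),"F",np.round(s["contact_force"],1),"M",np.round(s["wrist_torque"],3))
    W=wpts(c,s); T=(W-s["eef_pos"])@R
    h=T[(abs(T[...,0])<.03)&(abs(T[...,1])<.03)&(T[...,2]>.038)&(T[...,2]<.048)]; print("head",len(h),np.percentile(h[:,0],[1,99]).round(4),np.percentile(h[:,1],[1,99]).round(4))
    z=W[...,2]; m=(z>lo)&(z<.085)&(np.hypot(W[...,0]-C[0],W[...,1]-C[1])<.083)&(np.hypot(W[...,0]-C[0],W[...,1]-C[1])>.025)
    m=cv2.morphologyEx(m.astype(np.uint8),cv2.MORPH_CLOSE,np.ones((3,3)))>0
    for i,st,ce,mm in blobs(m,40):
        q=T[mm&(z>lo)&(z<.085)][:,:2]; a=axis(q); a=(a+np.pi/2)%np.pi-np.pi/2
        u=np.array([np.cos(a),np.sin(a)]); t=(q-q.mean(0))@u; w=(q-q.mean(0))@[-u[1],u[0]]
        mid=q.mean(0)+u*(t.max()+t.min())/2+np.array([-u[1],u[0]])*(np.percentile(w,2)+np.percentile(w,98))/2
        print(st[4],"world",(np.array(s["eef_pos"])+R@[*mid,0])[:2].round(4),"tool",mid.round(4),"tilt(+cw)",np.degrees(a).round(1),"LW",np.ptp(t).round(4),np.ptp(w).round(4))
E
python3 -c "
from h import *
rel('w4')"
```

```text
t 7.3833 eef [0.5485 0.0515 0.1576] xyaw 73.03 j6 0.171 F [ 0.1 -0.4 -2.4] M [ 0.02   0.032 -0.018]
head 1149 [0.0058 0.0249] [-0.0117  0.0096]
761 world [0.5614 0.0964] tool [ 0.0467 -0.0007] tilt(+cw) -0.5 LW 0.0439 0.0123
724 world [0.6296 0.0594] tool [0.0312 0.0753] tilt(+cw) -86.5 LW 0.0439 0.0127
612 world [ 0.5915 -0.0087] tool [-0.045   0.0587] tilt(+cw) 1.1 LW 0.0445 0.0128
236 world [0.5122 0.0339] tool [-0.0274 -0.0296] tilt(+cw) 82.2 LW 0.0197 0.0088
```

View pics/w4.png

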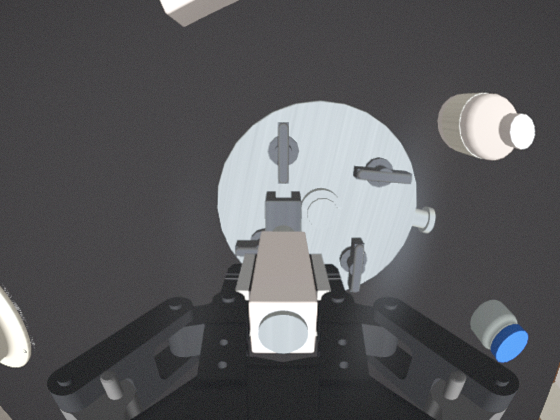

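The wing is at (283,153), straight ahead of the wrench head at (284,208), as the numbers say. I'll move over it and check the alignment close up.

>>> move_arm(commands=[[2.3,0,0,-0.009],[2.27,-0.02,0,0],[0,0,0.6,0],[0,0,0.6,0],[0,0,0,0],[0,0,0,0],[0,0,0,0]])

```text
clock: 8.02
eef_pos: [0.5623, 0.0944, 0.1471]
ee_rot: [[0.284, 0.959, -0.0], [0.959, -0.284, -0.0], [-0.0, -0.0, -1.0]]
contact_force: [0.3, 0.2, -2.2]
opening: 0.023
grasp_force: 89.8
```

```bash
cat >> h.py <<'E'
def near(name):
    from rig import read_camera,sensors
    s=sensors.sense(); c=read_camera("wrist"); R=np.array(s["ee_rot"]); T=(wpts(c,s)-s["eef_pos"])@R
    print("t",s["clock"],"eef",np.round(s["eef_pos"],4),"xyaw",np.degrees(np.arctan2(R[1,0],R[0,0])).round(2),"F",np.round(s["contact_force"],1),"M",np.round(s["wrist_torque"],3))
    cv2.imwrite(f"pics/{name}.png",cv2.resize(c["pixels"][130:270,200:370,::-1],None,fx=4,fy=4,interpolation=cv2.INTER_NEAREST)); np.savez(name+".npz",eef_pos=s["eef_pos"],ee_rot=s["ee_rot"],**c)
    n=(T[...,0]>.014)&(T[...,0]<.03)&(abs(T[...,1])<.02)
    for a in np.arange(.038,.1,.004):
        q=T[n&(T[...,2]>a)&(T[...,2]<a+.004)]
        if len(q)>4: print(a.round(3),len(q),"x",np.percentile(q[:,0],[3,97]).round(4),"y",np.percentile(q[:,1],[2,98]).round(4))
E
python3 -c "
from h import *
near('n1')"
```

```text
t 8.0167 eef [0.5623 0.0944 0.1471] xyaw 73.47 F [ 0.3  0.2 -2.2] M [-0.01  -0.012 -0.03 ]
0.038 427 x [0.0142 0.0246] y [-0.0109  0.0093]
0.042 272 x [0.0146 0.0249] y [-0.0115  0.0099]
0.046 63 x [0.0244 0.025 ] y [-0.011   0.0088]
0.05 47 x [0.0244 0.0249] y [-0.012   0.0097]
0.054 27 x [0.0245 0.025 ] y [-0.0112  0.0096]
0.058 28 x [0.0244 0.025 ] y [-0.0117  0.0095]
0.062 34 x [0.0227 0.0251] y [-0.0114  0.0097]
0.066 7 x [0.0244 0.0247] y [-0.011   0.0089]
0.07 12 x [0.0192 0.0211] y [-0.0034  0.0005]
0.074 76 x [0.0188 0.0239] y [-0.0049  0.002 ]
0.078 21 x [0.0223 0.024 ] y [-0.005   0.0021]
0.082 12 x [0.0236 0.0239] y [-0.0049  0.002 ]
0.086 12 x [0.0236 0.0241] y [-0.0049  0.002 ]
0.09 10 x [0.0237 0.024 ] y [-0.005   0.0021]
0.094 81 x [0.0152 0.0293] y [-0.0167  0.0198]
0.098 796 x [0.0149 0.0297] y [-0.0191  0.0193]
```

View pics/n1.png

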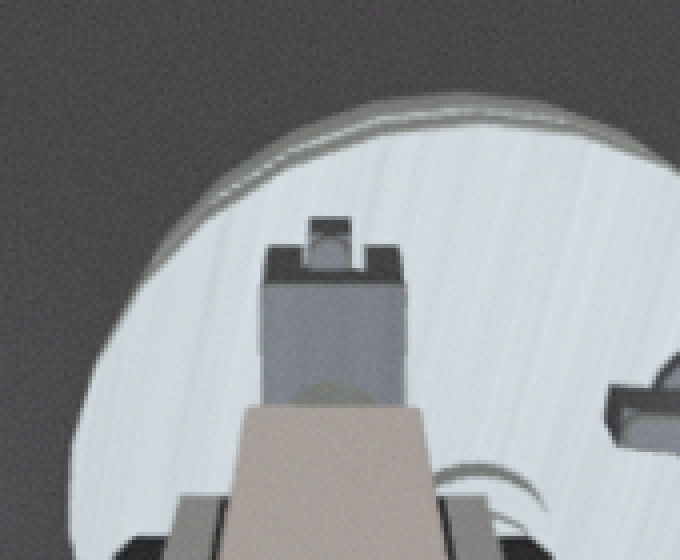

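The slot is almost centred on the wing: wing end at (330,228), prong gap at (335,258). The wing sits 0.5 mm to the −y side, so I correct that and lower.

>>> move_arm(commands=[[0,-0.05,0,0],[0,0,0.4,0],[0,0,0.4,0],[0,0,0.3,0],[0,0,0,0],[0,0,0,0]])

```text
clock: 8.57
eef_pos: [0.5617, 0.0957, 0.1358]
ee_rot: [[0.283, 0.959, -0.001], [0.959, -0.283, 0.0], [-0.0, -0.001, -1.0]]
contact_force: [0.4, 0.2, -2.9]
opening: 0.0232
grasp_force: 89.8
```

>>> move_arm(commands=[[0,0,0.4,0],[0,0,0.35,0],[0,0,0.3,0],[0,0,0,0],[0,0,0,0]])

```text
clock: 8.98
eef_pos: [0.5619, 0.0956, 0.1256]
ee_rot: [[0.283, 0.959, -0.0], [0.959, -0.283, 0.0], [-0.0, -0.0, -1.0]]
contact_force: [-0.1, 1.1, -2.4]
opening: 0.0231
grasp_force: 90.0
```

```bash
cat >> h.py <<'E'
def st():
    from rig import sensors
    s=sensors.sense(); R=np.array(s["ee_rot"])
    print("t",s["clock"],"eef",np.round(s["eef_pos"],4),"xyaw",np.degrees(np.arctan2(R[1,0],R[0,0])).round(2),"F",np.round(s["contact_force"],1),"M",np.round(s["wrist_torque"],3),"j",np.round(s["joint_positions"],2))
E
python3 -c "
from h import *
st()"
```

```text
t 8.9833 eef [0.5619 0.0956 0.1256] xyaw 73.56 F [-0.1  1.1 -2.4] M [ 0.074 -0.071 -0.002] j [-0.04  0.25  1.71 -0.    1.18  0.24]
```

>>> move_arm(commands=[[0,0,0,0.06],[0,0,0,0.08],[0,0,0,0.08],[0,0,0,0.08],[0,0,0,0.08],[0,0,0,0.08],[0,0,0,0.08],[0,0,0,0],[0,0,0,0],[0,0,0,0]])

```text
clock: 9.82
eef_pos: [0.5619, 0.0956, 0.1258]
ee_rot: [[0.735, 0.678, -0.0], [0.678, -0.735, -0.0], [-0.0, -0.0, -1.0]]
contact_force: [0.9, -0.0, -3.0]
opening: 0.023
grasp_force: 89.7
```

```bash
python3 -c "
from h import *
st()"
```

```text
t 9.8167 eef [0.5619 0.0956 0.1258] xyaw 42.73 F [ 0.9 -0.  -3. ] M [-0.035 -0.096  0.101] j [-0.04  0.25  1.71 -0.    1.18  0.78]
```

```bash
python3 -c "
from h import *
rows([.5619,.0956,.158],45.3,[.5915,-.0097,.158],72.4,6)"
```

```text
[-0.9, 1.585, -0.0, -0.079], [-1.022, 1.509, -0.0, -0.079], [-1.138, 1.424, -0.0, -0.079], [-1.247, 1.33, -0.0, -0.079], [-1.348, 1.228, -0.0, -0.079], [-1.44, 1.118, -0.0, -0.079],
```

>>> move_arm(commands=[[0,0,0,-0.045],[0,0,0,0],[0,0,-0.8,0],[0,0,-1.2,0],[0,0,-1.2,0],[0,0,0,0]])

```text
clock: 10.32
eef_pos: [0.5645, 0.0956, 0.1622]
ee_rot: [[0.705, 0.709, 0.007], [0.709, -0.705, -0.0], [0.005, 0.005, -1.0]]
contact_force: [1.0, -0.1, -0.9]
opening: 0.0229
grasp_force: 89.9
```

>>> move_arm(commands=[[-0.9,1.585,0,-0.079],[-1.022,1.509,0,-0.079],[-1.138,1.424,0,-0.079],[-1.247,1.33,0,-0.079],[-1.348,1.228,0,-0.079],[-1.44,1.118,0,-0.079],[0,0,0.5,0],[0,0,0.6,0],[0,0,0,0],[0,0,0,0],[0,0,0,0]])

```text
clock: 11.23
eef_pos: [0.5912, -0.0088, 0.1467]
ee_rot: [[0.303, 0.953, -0.0], [0.953, -0.303, 0.0], [0.0, -0.0, -1.0]]
contact_force: [0.2, 0.2, -2.6]
opening: 0.0229
grasp_force: 89.8
```

```bash
python3 -c "
from h import *
near('n2'); rel('w5')"
```

```text
t 11.2333 eef [ 0.5912 -0.0088  0.1467] xyaw 72.39 F [ 0.2  0.2 -2.6] M [0.015 0.031 0.024]
0.038 426 x [0.0143 0.0245] y [-0.011   0.0093]
0.042 265 x [0.0145 0.0248] y [-0.0116  0.0099]
0.046 55 x [0.0243 0.0251] y [-0.0111  0.0089]
0.05 51 x [0.0241 0.0249] y [-0.0119  0.0097]
0.054 31 x [0.0243 0.0251] y [-0.0116  0.0096]
0.058 32 x [0.0243 0.0251] y [-0.0113  0.0096]
0.062 28 x [0.0231 0.025 ] y [-0.0116  0.0094]
0.066 7 x [0.0244 0.0246] y [-0.012   0.0077]
0.07 7 x [0.0192 0.0201] y [-0.0014  0.0018]
0.074 62 x [0.0186 0.022 ] y [-0.0036  0.0041]
0.078 15 x [0.0202 0.0223] y [-0.0036  0.0042]
0.082 18 x [0.0219 0.0221] y [-0.0034  0.004 ]
0.086 16 x [0.0218 0.0222] y [-0.0034  0.0041]
0.094 244 x [0.0151 0.0293] y [-0.019   0.0197]
0.098 681 x [0.015  0.0298] y [-0.0192  0.0194]
t 11.2833 eef [ 0.5913 -0.0089  0.1469] xyaw 72.39 j6 0.088 F [ 0.5 -0.3 -1.8] M [ 0.01  -0.008  0.048]
head 1146 [0.0059 0.0249] [-0.0117  0.0095]
906 world [0.5615 0.0964] tool [ 0.0914 -0.0603] tilt(+cw) 27.0 LW 0.0443 0.013
840 world [0.6294 0.0593] tool [0.0765 0.0157] tilt(+cw) -86.8 LW 0.0445 0.0124
111 world [0.6009 0.011 ] tool [0.0219 0.003 ] tilt(+cw) 68.7 LW 0.0146 0.0056
778 world [0.5243 0.0289] tool [ 0.0158 -0.0754] tilt(+cw) 89.5 LW 0.0441 0.0129
```

>>> move_arm(commands=[[-0.16,0.1,0,0],[0,0,0.4,0],[0,0,0.4,0],[0,0,0.3,0],[0,0,0,0],[0,0,0,0]])

```text
clock: 11.83
eef_pos: [0.5916, -0.0115, 0.1353]
ee_rot: [[0.303, 0.953, -0.001], [0.953, -0.303, 0.0], [-0.0, -0.001, -1.0]]
contact_force: [0.2, 0.1, -2.5]
opening: 0.0231
grasp_force: 89.7
```

>>> move_arm(commands=[[0,0,0.4,0],[0,0,0.35,0],[0,0,0.3,0],[0,0,0,0],[0,0,0,0]])

```text
clock: 12.25
eef_pos: [0.5919, -0.0115, 0.1252]
ee_rot: [[0.303, 0.953, -0.0], [0.953, -0.303, 0.0], [-0.0, -0.0, -1.0]]
contact_force: [-0.1, -1.2, -2.5]
opening: 0.0233
grasp_force: 89.9
```

```bash
python3 -c "
from h import *
st()"
```

```text
t 12.25 eef [ 0.5919 -0.0115  0.1252] xyaw 72.35 F [-0.1 -1.2 -2.5] M [ 0.031 -0.021  0.001] j [-0.22  0.3   1.65 -0.    1.19  0.08]
```

>>> move_arm(commands=[[0,0,0,0.06],[0,0,0,0.08],[0,0,0,0.08],[0,0,0,0.08],[0,0,0,0.08],[0,0,0,0.08],[0,0,0,0.06],[0,0,0,0],[0,0,0,0],[0,0,0,0]])

```text
clock: 13.08
eef_pos: [0.5915, -0.0113, 0.1251]
ee_rot: [[0.735, 0.678, -0.001], [0.678, -0.735, 0.001], [-0.0, -0.001, -1.0]]
contact_force: [-1.1, 1.1, -0.5]
opening: 0.0232
grasp_force: 89.9
```

```bash
python3 -c "
from h import *
st()
rows([.5919,-.0115,.158],45.3,[.6305,.0587,.158],-21.1,10)"
```

```text
t 13.0833 eef [ 0.5915 -0.0113  0.1251] xyaw 42.65 F [-1.1  1.1 -0.5] M [0.375 0.337 0.112] j [-0.22  0.3   1.65  0.    1.19  0.6 ]
[0.77, -0.219, -0.0, 0.116], [0.74, -0.307, -0.0, 0.116], [0.699, -0.391, -0.0, 0.116], [0.65, -0.469, -0.0, 0.116], [0.591, -0.541, -0.0, 0.116], [0.525, -0.605, -0.0, 0.116], [0.451, -0.662, -0.0, 0.116], [0.371, -0.71, -0.0, 0.116], [0.287, -0.748, -0.0, 0.116], [0.198, -0.776, -0.0, 0.116],
```

>>> move_arm(commands=[[0,0,0,-0.045],[0,0,0,0],[0,0,-0.8,0],[0,0,-1.2,0],[0,0,-1.3,0],[0,0,0,0]])

```text
clock: 13.58
eef_pos: [0.5946, -0.0122, 0.1631]
ee_rot: [[0.706, 0.709, 0.008], [0.709, -0.706, -0.002], [0.004, 0.007, -1.0]]
contact_force: [1.2, -0.0, -2.3]
opening: 0.0231
grasp_force: 89.9
```

>>> move_arm(commands=[[0.75,-0.22,0,0.115],[0.72,-0.31,0,0.115],[0.68,-0.39,0,0.115],[0.63,-0.47,0,0.115],[0.57,-0.54,0,0.115],[0.5,-0.6,0,0.115],[0.43,-0.66,0,0.115],[0.34,-0.71,0,0.115],[0.2,-0.75,0,0.115],[0.05,-0.78,0,0.115],[0,0,0.5,0],[0,0,0.5,0]])

```text
clock: 14.58
eef_pos: [0.627, 0.0586, 0.1487]
ee_rot: [[0.936, -0.351, 0.002], [-0.351, -0.936, -0.0], [0.002, -0.0, -1.0]]
contact_force: [-0.4, 0.0, -2.4]
opening: 0.0231
grasp_force: 89.9
```

>>> move_arm(commands=[[0,0,0,0],[0,0,0,0],[0,0,0,0]])

```text
clock: 14.83
eef_pos: [0.6264, 0.0581, 0.1482]
ee_rot: [[0.935, -0.354, -0.0], [-0.354, -0.935, -0.0], [-0.0, 0.0, -1.0]]
contact_force: [0.6, -0.7, -2.4]
opening: 0.0231
grasp_force: 89.9
```

```bash
python3 -c "
from h import *
near('n3'); rel('w6')"
```

```text
t 14.8333 eef [0.6264 0.0581 0.1482] xyaw -20.71 F [ 0.6 -0.7 -2.4] M [ 0.01  -0.023 -0.013]
0.038 348 x [0.0143 0.0226] y [-0.0115  0.0092]
0.042 236 x [0.0144 0.0229] y [-0.0116  0.0099]
0.046 60 x [0.0223 0.0229] y [-0.0112  0.0093]
0.05 44 x [0.0224 0.0229] y [-0.012   0.0092]
0.054 33 x [0.0223 0.023 ] y [-0.0117  0.0098]
0.058 28 x [0.0209 0.0231] y [-0.0115  0.0091]
0.062 32 x [0.0225 0.023 ] y [-0.0116  0.0096]
0.066 5 x [0.0224 0.0226] y [-0.009  0.009]
0.074 114 x [0.0167 0.024 ] y [-0.0058  0.0012]
0.078 32 x [0.02   0.0247] y [-0.0058  0.0012]
0.082 17 x [0.0243 0.0247] y [-0.0057  0.0013]
0.086 10 x [0.0243 0.0247] y [-0.0059  0.0012]
0.09 12 x [0.0242 0.0248] y [-0.0059  0.0012]
0.098 919 x [0.0148 0.0298] y [-0.0192  0.0196]
t 14.8833 eef [0.6265 0.0582 0.1484] xyaw -20.72 j6 1.833 F [ 0.1 -0.3 -4. ] M [-0.002 -0.037 -0.019]
head 1153 [0.0038 0.0229] [-0.0117  0.0098]
171 world [0.6479 0.0553] tool [ 0.021  -0.0049] tilt(+cw) -80.6 LW 0.0136 0.0094
693 world [ 0.5919 -0.0091] tool [-0.0086  0.0751] tilt(+cw) -67.2 LW 0.0444 0.0132
173 world [0.5392 0.0247] tool [-0.0699  0.0622] tilt(+cw) 0.4 LW 0.0143 0.0086
```

```bash
cat >> h.py <<'E'
def tilt(f):
    c=dict(np.load(f)); T=(wpts(c,c)-c["eef_pos"])@c["ee_rot"]
    for a,b in((-.045,-.035),(-.035,-.025),(-.025,-.015),(-.015,-.005),(-.005,.005),(.005,.013),(.038,.046),(.05,.06),(.058,.066)):
        q=T[(T[...,0]>.0095)&(T[...,0]<.03)&(abs(T[...,1]+.001)<.009)&(T[...,2]>a)&(T[...,2]<b)]
        print(a,np.percentile(q[:,0],[50,97]).round(4),end=" ")
    print()
E
python3 -c "
from h import *
for f in('w3.npz','n1.npz','n2.npz','w6.npz'):tilt(f)"
```

```text
-0.045 [0.0128 0.0134] -0.035 [0.0127 0.0133] -0.025 [0.0129 0.0135] -0.015 [0.0127 0.0133] -0.005 [0.0127 0.0131] 0.005 [0.0127 0.0131] 0.038 [0.0174 0.0238] 0.05 [0.0237 0.0241] 0.058 [0.0237 0.0241] 
-0.045 [0.0137 0.0143] -0.035 [0.0136 0.0142] -0.025 [0.0138 0.0144] -0.015 [0.0136 0.0142] -0.005 [0.0136 0.0141] 0.005 [0.0137 0.014 ] 0.038 [0.0177 0.0248] 0.05 [0.0247 0.025 ] 0.058 [0.0247 0.0251] 
-0.045 [0.0137 0.0143] -0.035 [0.0136 0.0142] -0.025 [0.0138 0.0144] -0.015 [0.0136 0.0142] -0.005 [0.0136 0.014 ] 0.005 [0.0136 0.014 ] 0.038 [0.0177 0.0247] 0.05 [0.0247 0.0251] 0.058 [0.0247 0.0251] 
-0.045 [0.0118 0.0124] -0.035 [0.0117 0.0123] -0.025 [0.0119 0.0124] -0.015 [0.0117 0.0122] -0.005 [0.0116 0.0121] 0.005 [0.0117 0.0122] 0.038 [0.0168 0.0228] 0.05 [0.0227 0.023 ] 0.058 [0.0227 0.023 ]
```

>>> move_arm(commands=[[0.27,-0.14,0,0],[0,0,0.4,0],[0,0,0.4,0],[0,0,0.35,0],[0,0,0,0],[0,0,0,0]], claw=1.6, grip_force=110)

```text
clock: 15.43
eef_pos: [0.6291, 0.059, 0.1361]
ee_rot: [[0.935, -0.354, -0.001], [-0.354, -0.935, 0.0], [-0.001, 0.0, -1.0]]
contact_force: [0.7, -0.4, -2.6]
opening: 0.0229
grasp_force: 107.7
```

>>> move_arm(commands=[[0,0,0.4,0],[0,0,0.4,0],[0,0,0.35,0],[0,0,0,0],[0,0,0,0]])

```text
clock: 15.85
eef_pos: [0.6295, 0.0589, 0.1251]
ee_rot: [[0.935, -0.354, -0.0], [-0.354, -0.935, 0.0], [-0.0, 0.0, -1.0]]
contact_force: [-1.1, 1.4, -2.6]
opening: 0.0227
grasp_force: 108.5
```

```bash
python3 -c "
from h import *
st()"
```

```text
t 15.85 eef [0.6295 0.0589 0.1251] xyaw -20.75 F [-1.1  1.4 -2.6] M [ 0.01  -0.045 -0.011] j [-0.1   0.4   1.52  0.    1.22  1.84]
```

>>> move_arm(commands=[[0,0,0,0.06],[0,0,0,0.07],[0,0,0,0.08],[0,0,0,0.08],[0,0,0,0.08],[0,0,0,0.07],[0,0,0,0.055],[0,0,0,0],[0,0,0,0],[0,0,0,0]])

```text
clock: 16.68
eef_pos: [0.6295, 0.0587, 0.1251]
ee_rot: [[0.656, -0.755, -0.0], [-0.755, -0.656, -0.0], [0.0, 0.0, -1.0]]
contact_force: [0.5, -1.2, -3.1]
opening: 0.023
grasp_force: 108.1
```

```bash
python3 -c "
from h import *
st()
rows([.6295,.0589,.158],-46.4,[.5235,.0295,.158],-17,6)"
```

```text
t 16.6833 eef [0.6295 0.0587 0.1251] xyaw -49.03 F [ 0.5 -1.2 -3.1] M [-0.365 -0.146  0.045] j [-0.1   0.4   1.52 -0.    1.22  2.33]
[-0.863, 1.617, -0.0, -0.086], [-0.998, 1.538, -0.0, -0.086], [-1.126, 1.447, -0.0, -0.086], [-1.246, 1.345, -0.0, -0.086], [-1.356, 1.234, -0.0, -0.086], [-1.456, 1.114, -0.0, -0.086],
```

>>> move_arm(commands=[[0,0,0,-0.045],[0,0,0,0],[0,0,-0.8,0],[0,0,-1.2,0],[0,0,-1.3,0],[0,0,0,0]])

```text
clock: 17.18
eef_pos: [0.6321, 0.0588, 0.1633]
ee_rot: [[0.688, -0.726, 0.008], [-0.726, -0.688, -0.001], [0.006, -0.005, -1.0]]
contact_force: [0.9, -0.2, -0.8]
opening: 0.0228
grasp_force: 108.2
```

>>> move_arm(commands=[[-0.863,1.617,0,-0.086],[-0.998,1.538,0,-0.086],[-1.126,1.447,0,-0.086],[-1.246,1.345,0,-0.086],[-1.356,1.234,0,-0.086],[-1.456,1.114,0,-0.086],[0,0,0.5,0],[0,0,0.6,0],[0,0,0,0],[0,0,0,0],[0,0,0,0]])

```text
clock: 18.1
eef_pos: [0.5242, 0.0297, 0.1474]
ee_rot: [[0.956, -0.292, 0.0], [-0.292, -0.956, 0.0], [0.0, -0.0, -1.0]]
contact_force: [0.2, -0.1, -3.0]
opening: 0.0226
grasp_force: 108.7
```

```bash
python3 -c "
from h import *
near('n4'); rel('w7')"
```

```text
t 18.1 eef [0.5242 0.0297 0.1474] xyaw -16.99 F [ 0.2 -0.1 -3. ] M [-0.069  0.009 -0.008]
0.038 361 x [0.0143 0.0223] y [-0.0115  0.0092]
0.042 224 x [0.0144 0.0229] y [-0.0116  0.0098]
0.046 60 x [0.0225 0.0231] y [-0.0112  0.0093]
0.05 49 x [0.0224 0.023 ] y [-0.012   0.0096]
0.054 33 x [0.0222 0.023 ] y [-0.0113  0.0095]
0.058 26 x [0.0212 0.023 ] y [-0.0116  0.0091]
0.062 29 x [0.0226 0.023 ] y [-0.0117  0.0092]
0.066 7 x [0.0224 0.0227] y [-0.0108  0.0094]
0.07 9 x [0.0172 0.02  ] y [-0.0008  0.0025]
0.074 75 x [0.0169 0.022 ] y [-0.0023  0.0043]
0.078 16 x [0.0205 0.022 ] y [-0.0024  0.0047]
0.082 14 x [0.0215 0.0221] y [-0.0022  0.0046]
0.086 12 x [0.0216 0.022 ] y [-0.0022  0.0047]
0.09 10 x [0.0217 0.022 ] y [-0.0021  0.0048]
0.094 50 x [0.0148 0.0295] y [-0.0184  0.0195]
0.098 911 x [0.0151 0.0294] y [-0.0192  0.019 ]
t 18.15 eef [0.5242 0.0297 0.1475] xyaw -16.99 j6 1.693 F [ 0.  -0.3 -2.3] M [ 0.031 -0.033  0.014]
head 1148 [0.0039 0.0229] [-0.0118  0.0097]
902 world [0.6292 0.0586] tool [ 0.092  -0.0583] tilt(+cw) 29.6 LW 0.0439 0.0133
858 world [ 0.5919 -0.009 ] tool [0.0761 0.0173] tilt(+cw) -63.0 LW 0.0443 0.0131
852 world [0.5618 0.0963] tool [ 0.0165 -0.0747] tilt(+cw) -62.2 LW 0.0448 0.0128
123 world [0.5428 0.0205] tool [0.0205 0.0034] tilt(+cw) 69.3 LW 0.0133 0.007
```

```bash
cp pics/n4.png pics/n4v.png; python3 -c "
from h import *
for f in('w5','w1','w4'):
    c=dict(np.load(f+'.npz'));W=wpts(c,c);z=W[...,2];m=(z>.0705)&(z<.085)&(np.hypot(W[...,0]-.524,W[...,1]-.029)<.03)
    q=W[m][:,:2]; l=cv2.fitLine(q.astype(np.float32),cv2.DIST_L1,0,.01,.01).ravel(); print(f,len(q),np.degrees(np.arctan2(l[1],l[0])),l[2:],cv2.minAreaRect(q.astype(np.float32)))
"
```

```text
w5 553 -16.795382 [0.5197854  0.03061648] ((0.5243862271308899, 0.02840264141559601), (0.01181766577064991, 0.04316961020231247), 66.95899200439453)
w1 372 -16.846277 [0.5257336  0.02832212] ((0.5235376358032227, 0.028705589473247528), (0.012021316215395927, 0.04249914363026619), 65.3624496459961)
w4 136 -14.670416 [0.5118517  0.03401793] ((0.5121333003044128, 0.03373041749000549), (0.007055829744786024, 0.017570335417985916), 80.75067138671875)
```

View pics/n4v.png

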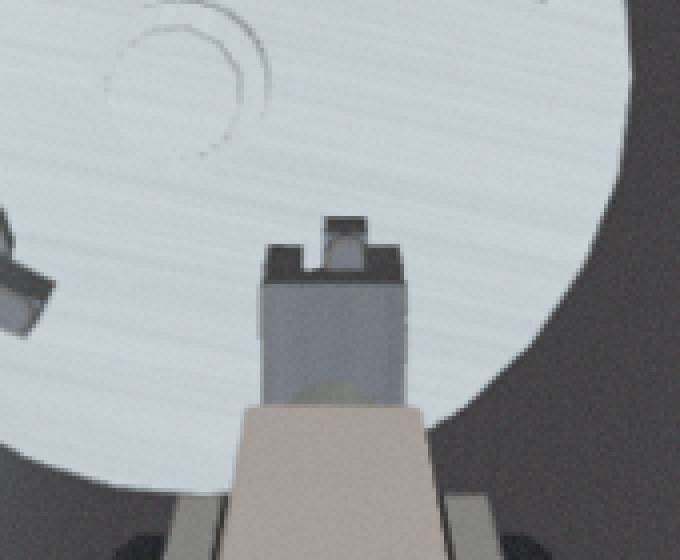

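The wing end at (345,228) is to the right of the slot centre at (334,258). That could be offset or yaw, so I back off along the slot to see the whole wing in line.

>>> move_arm(commands=[[0,0,-1.1,0],[-2.3,0.1,0,0],[-2.3,0.1,0,0],[0,0,0,0],[0,0,0,0],[0,0,0,0]])

```text
clock: 18.7
eef_pos: [0.4799, 0.041, 0.1593]
ee_rot: [[0.956, -0.292, 0.002], [-0.292, -0.956, -0.0], [0.002, -0.0, -1.0]]
contact_force: [0.3, -0.7, -2.2]
opening: 0.0228
grasp_force: 108.6
```

```bash
python3 - <<'E'
from h import *
rel('w8')
c=dict(np.load('w8.npz')); T=(wpts(c,c)-c["eef_pos"])@c["ee_rot"]; z=wpts(c,c)[...,2]
for a in np.arange(.024,.072,.004):
    q=T[(z>.066)&(z<.085)&(T[...,0]>a)&(T[...,0]<a+.004)&(abs(T[...,1])<.015)]
    if len(q)>4: print(a.round(3),len(q),np.percentile(q[:,1],[2,50,98]).round(4))
E
```

```text
t 18.7 eef [0.4799 0.041  0.1593] xyaw -16.97 j6 1.701 F [ 0.3 -0.7 -2.2] M [ 0.043  0.009 -0.003]
head 1148 [0.0039 0.023 ] [-0.0118  0.0097]
813 world [0.6288 0.0587] tool [ 0.1372 -0.0604] tilt(+cw) 29.3 LW 0.0437 0.0133
821 world [ 0.5913 -0.0088] tool [0.121  0.0151] tilt(+cw) -62.7 LW 0.0444 0.0131
764 world [0.5613 0.096 ] tool [ 0.0617 -0.0764] tilt(+cw) -62.6 LW 0.0442 0.0131
751 world [0.5235 0.0286] tool [ 0.0453 -0.0009] tilt(+cw) -0.3 LW 0.0441 0.0122
0.024 51 [-0.0046 -0.0009  0.0027]
0.028 59 [-0.0046 -0.0009  0.0027]
0.032 61 [-0.0045 -0.0009  0.0027]
0.036 59 [-0.0045 -0.0009  0.0027]
0.04 85 [-0.0062 -0.0009  0.0043]
0.044 92 [-0.0073 -0.0013  0.0048]
0.048 78 [-0.0062 -0.0009  0.0041]
0.052 58 [-0.0044 -0.0009  0.0026]
0.056 63 [-0.0044 -0.0009  0.0026]
0.06 69 [-0.0051 -0.0009  0.0026]
0.064 60 [-0.0051 -0.0012  0.0027]
```

>>> move_arm(commands=[[2.3,0,0,0],[2.24,0,0,0],[0,0,0.6,0],[0,0,0.6,0],[0,0,0,0],[0,0,0,0],[0,0,0,0]])

```text
clock: 19.33
eef_pos: [0.5219, 0.0281, 0.1462]
ee_rot: [[0.957, -0.292, -0.001], [-0.292, -0.957, 0.0], [-0.001, 0.0, -1.0]]
contact_force: [0.2, -0.1, -2.4]
opening: 0.0224
grasp_force: 108.6
```

```bash
python3 -c "
from h import *
near('n5')" | grep -v "0.09[48]"
```

```text
t 19.3333 eef [0.5219 0.0281 0.1462] xyaw -16.96 F [ 0.2 -0.1 -2.4] M [ 0.017  0.009 -0.032]
0.038 373 x [0.0142 0.0226] y [-0.0116  0.0092]
0.042 216 x [0.0145 0.023 ] y [-0.0116  0.0098]
0.046 60 x [0.0224 0.023 ] y [-0.0113  0.0081]
0.05 47 x [0.0223 0.0231] y [-0.012   0.0095]
0.054 29 x [0.0223 0.023 ] y [-0.0117  0.0097]
0.058 32 x [0.0219 0.0231] y [-0.0119  0.0094]
0.062 27 x [0.0226 0.023 ] y [-0.0112  0.0093]
0.066 6 x [0.0226 0.0227] y [-0.0082  0.0095]
0.07 62 x [0.0174 0.0222] y [-0.0044  0.0018]
0.074 68 x [0.017  0.0237] y [-0.0051  0.0025]
0.078 15 x [0.021 0.024] y [-0.0051  0.0026]
0.082 19 x [0.0236 0.0239] y [-0.005   0.0026]
0.086 11 x [0.0235 0.0239] y [-0.0036  0.0026]
```

>>> move_arm(commands=[[0.17,-0.02,0,0],[0,0,0.4,0],[0,0,0.4,0],[0,0,0.25,0],[0,0,0,0],[0,0,0,0]])

```text
clock: 19.88
eef_pos: [0.5237, 0.0277, 0.1354]
ee_rot: [[0.956, -0.292, -0.001], [-0.292, -0.956, 0.0], [-0.001, 0.0, -1.0]]
contact_force: [-0.2, 0.9, -1.9]
opening: 0.0226
grasp_force: 108.6
```

>>> move_arm(commands=[[0,0,0.4,0],[0,0,0.35,0],[0,0,0.3,0],[0,0,0,0],[0,0,0,0]])

```text
clock: 20.3
eef_pos: [0.524, 0.0276, 0.1252]
ee_rot: [[0.956, -0.292, -0.0], [-0.292, -0.956, -0.0], [-0.0, 0.0, -1.0]]
contact_force: [0.6, -0.2, -3.0]
opening: 0.023
grasp_force: 109.2
```

```bash
python3 -c "
from h import *
st()"
```

```text
t 20.3 eef [0.524  0.0276 0.1252] xyaw -16.97 F [ 0.6 -0.2 -3. ] M [-0.026  0.03  -0.048] j [-0.18  0.14  1.84 -0.    1.16  1.69]
```

>>> move_arm(commands=[[0,0,0,0.07],[0,0,0,0.08],[0,0,0,0.08],[0,0,0,0.08],[0,0,0,0.08],[0,0,0,0.08],[0,0,0,0.08],[0,0,0,0],[0,0,0,0],[0,0,0,0]])

```text
clock: 21.13
eef_pos: [0.524, 0.0276, 0.1252]
ee_rot: [[0.664, -0.748, 0.0], [-0.748, -0.664, 0.0], [-0.0, -0.0, -1.0]]
contact_force: [1.1, 0.6, -2.9]
opening: 0.0232
grasp_force: 108.6
```

```bash
python3 -c "
from h import *
st()
rows([.524,.0276,.158],-46,[.5621,.0958,.158],45.3,14)"
```

```text
t 21.1333 eef [0.524  0.0276 0.1252] xyaw -48.38 F [ 1.1  0.6 -2.9] M [ 0.036 -0.189  0.001] j [-0.18  0.14  1.84  0.    1.16  2.24]
[-0.161, -0.534, -0.0, -0.114], [-0.1, -0.549, -0.0, -0.114], [-0.037, -0.557, -0.0, -0.114], [0.027, -0.557, -0.0, -0.114], [0.09, -0.551, -0.0, -0.114], [0.152, -0.537, -0.0, -0.114], [0.212, -0.516, -0.0, -0.114], [0.269, -0.489, -0.0, -0.114], [0.323, -0.455, -0.0, -0.114], [0.373, -0.415, -0.0, -0.114], [0.417, -0.37, -0.0, -0.114], [0.457, -0.321, -0.0, -0.114], [0.49, -0.267, -0.0, -0.114], [0.517, -0.209, -0.0, -0.114],
```

>>> move_arm(commands=[[0,0,0,-0.042],[0,0,0,0],[0,0,-0.8,0],[0,0,-1.2,0],[0,0,-1.3,0],[-0.161,-0.534,0,-0.114],[-0.1,-0.549,0,-0.114],[-0.037,-0.557,0,-0.114],[0.027,-0.557,0,-0.114],[0.09,-0.551,0,-0.114],[0.152,-0.537,0,-0.114],[0.212,-0.516,0,-0.114]])

```text
clock: 22.13
eef_pos: [0.5438, 0.0618, 0.1599]
ee_rot: [[1.0, -0.001, 0.002], [-0.001, -1.0, -0.0], [0.002, 0.0, -1.0]]
contact_force: [-0.1, 0.1, -3.0]
opening: 0.023
grasp_force: 108.7
```

>>> move_arm(commands=[[0.269,-0.489,0,-0.114],[0.323,-0.455,0,-0.114],[0.373,-0.415,0,-0.114],[0.417,-0.37,0,-0.114],[0.457,-0.321,0,-0.114],[0.49,-0.267,0,-0.114],[0.517,-0.209,0,-0.114],[0,0,0.5,0],[0,0,0.6,0],[0,0,0,0],[0,0,0,0],[0,0,0,0]])

```text
clock: 23.13
eef_pos: [0.562, 0.0955, 0.1473]
ee_rot: [[0.704, 0.71, -0.0], [0.71, -0.704, -0.0], [-0.0, -0.0, -1.0]]
contact_force: [-0.3, 0.2, -2.1]
opening: 0.023
grasp_force: 108.7
```

```bash
cat >> h.py <<'E'
def off(name):
    """near view: shift needed in tool cm to centre slot on wing (from end faces)"""
    near(name)
    c=dict(np.load(name+".npz")); T=(wpts(c,c)-c["eef_pos"])@c["ee_rot"]
    g=lambda a,b:T[(T[...,0]>.0145)&(T[...,0]<.03)&(abs(T[...,1])<.02)&(T[...,2]>a)&(T[...,2]<b)]
    h=g(.048,.062); zf=c["eef_pos"][2]-.071; w=g(zf+.004,zf+.018)
    hy=np.percentile(h[:,1],[2,98]).mean(); wy=np.percentile(w[:,1],[3,97]).mean()
    print("SHIFT cm x",100*(np.percentile(w[:,0],97)-.022-np.percentile(h[:,0],97)+.023),"y",100*(wy-hy),"lower",100*(c["eef_pos"][2]-.1252))
E
python3 -c "
from h import *
off('n6');rel('w9')" | grep -v "0.09[48]"
```

```text
t 23.1333 eef [0.562  0.0955 0.1473] xyaw 45.27 F [-0.3  0.2 -2.1] M [ 0.035  0.046 -0.003]
0.038 395 x [0.0142 0.0237] y [-0.0118  0.0089]
0.042 275 x [0.015  0.0243] y [-0.0119  0.0096]
0.046 58 x [0.0238 0.0244] y [-0.0115  0.0091]
0.05 52 x [0.0237 0.0245] y [-0.0123  0.0093]
0.054 25 x [0.0239 0.0244] y [-0.0116  0.0093]
0.058 29 x [0.0235 0.0245] y [-0.0121  0.0088]
0.062 33 x [0.023  0.0244] y [-0.0119  0.009 ]
0.066 5 x [0.0239 0.0241] y [-0.0109  0.0093]
0.074 70 x [0.0181 0.0221] y [-0.0053  0.0023]
0.078 20 x [0.0193 0.0225] y [-0.0054  0.0024]
0.082 18 x [0.022  0.0225] y [-0.0052  0.0017]
0.086 13 x [0.022  0.0224] y [-0.0055  0.0016]
0.09 10 x [0.0222 0.0225] y [-0.0055  0.0017]
t 23.1833 eef [0.5621 0.0956 0.1474] xyaw 45.29 j6 0.737 F [-0.5 -0.  -2.7] M [ 0.002  0.042 -0.015]
head 1144 [0.0053 0.0244] [-0.012   0.0092]
779 world [0.6297 0.0594] tool [0.0218 0.0734] tilt(+cw) -89.2 LW 0.0445 0.0122
121 world [0.5737 0.1146] tool [ 0.0217 -0.0052] tilt(+cw) -70.4 LW 0.0151 0.0066
565 world [ 0.5932 -0.0064] tool [-0.0506  0.0938] tilt(+cw) 0.3 LW 0.0397 0.0129
```

>>> move_arm(commands=[[-0.1,-0.03,0,0],[0,0,0.4,0],[0,0,0.4,0],[0,0,0.35,0],[0,0,0,0],[0,0,0,0]])

```text
clock: 23.73
eef_pos: [0.5609, 0.0953, 0.1353]
ee_rot: [[0.703, 0.712, -0.001], [0.712, -0.703, 0.0], [-0.001, -0.001, -1.0]]
contact_force: [0.1, 0.8, -2.8]
opening: 0.023
grasp_force: 108.7
```

>>> move_arm(commands=[[0,0,0.4,0],[0,0,0.35,0],[0,0,0.3,0],[0,0,0,0],[0,0,0,0]])

```text
clock: 24.15
eef_pos: [0.5612, 0.0953, 0.1252]
ee_rot: [[0.703, 0.712, -0.0], [0.712, -0.703, 0.0], [-0.0, -0.0, -1.0]]
contact_force: [-1.2, 0.5, -3.5]
opening: 0.0227
grasp_force: 109.0
```

>>> move_arm(commands=[[0,0,0,0.06],[0,0,0,0.08],[0,0,0,0.08],[0,0,0,0.08],[0,0,0,0.08],[0,0,0,0.06],[0,0,0,0.04],[0,0,0,0],[0,0,0,0]])

```text
clock: 24.9
eef_pos: [0.5613, 0.0953, 0.1252]
ee_rot: [[0.951, 0.308, 0.0], [0.308, -0.951, 0.0], [0.0, 0.0, -1.0]]
contact_force: [0.7, -0.3, -2.4]
opening: 0.0225
grasp_force: 108.6
```

```bash
python3 -c "
from h import *
st()"
```

```text
t 24.9 eef [0.5613 0.0953 0.1252] xyaw 17.94 F [ 0.7 -0.3 -2.4] M [ 0.069 -0.159  0.138] j [-0.04  0.25  1.71  0.    1.18  1.21]
```

>>> move_arm(commands=[[0,0,0,0.03],[0,0,0,0.03],[0,0,0,0]])

```text
clock: 25.15
eef_pos: [0.5613, 0.0953, 0.1252]
ee_rot: [[0.968, 0.25, 0.0], [0.25, -0.968, 0.0], [0.0, -0.0, -1.0]]
contact_force: [1.2, 0.1, -3.5]
opening: 0.0227
grasp_force: 108.6
```

```bash
python3 -c "
from h import *
st()"
```

```text
t 25.15 eef [0.5613 0.0953 0.1252] xyaw 14.45 F [ 1.2  0.1 -3.5] M [ 0.036 -0.218  0.182] j [-0.04  0.25  1.71  0.    1.18  1.27]
```

>>> move_arm(commands=[[0,0,0,0.015],[0,0,0,0.015],[0,0,0,0]])

```text
clock: 25.4
eef_pos: [0.5613, 0.0953, 0.1252]
ee_rot: [[0.976, 0.22, 0.0], [0.22, -0.976, 0.0], [0.0, -0.0, -1.0]]
contact_force: [0.3, 1.3, -3.2]
opening: 0.023
grasp_force: 108.5
```

```bash
python3 -c "
from h import *
st()"
```

```text
t 25.4 eef [0.5613 0.0953 0.1252] xyaw 12.69 F [ 0.3  1.3 -3.2] M [ 0.058 -0.239  0.125] j [-0.04  0.25  1.71  0.    1.18  1.31]
```

>>> move_arm(commands=[[0,0,0,0.015],[0,0,0,0]])

```text
clock: 25.57
eef_pos: [0.5612, 0.0953, 0.1252]
ee_rot: [[0.979, 0.205, 0.0], [0.205, -0.979, 0.0], [0.0, -0.0, -1.0]]
contact_force: [0.5, 0.2, -4.4]
opening: 0.0229
grasp_force: 108.5
```

```bash
python3 -c "
from h import *
st()"
```

```text
t 25.5667 eef [0.5612 0.0953 0.1252] xyaw 11.82 F [ 0.5  0.2 -4.4] M [ 0.128 -0.305  0.201] j [-0.04  0.25  1.71  0.    1.18  1.32]
```

>>> move_arm(commands=[[0,0,0,0.012],[0,0,0,0]])

```text
clock: 25.73
eef_pos: [0.5612, 0.0953, 0.1252]
ee_rot: [[0.981, 0.193, -0.0], [0.193, -0.981, 0.0], [-0.0, -0.0, -1.0]]
contact_force: [1.4, 1.0, -4.6]
opening: 0.023
grasp_force: 108.4
```

```bash
python3 -c "
from h import *
st()"
```

```text
t 25.7333 eef [0.5612 0.0953 0.1252] xyaw 11.14 F [ 1.4  1.  -4.6] M [ 0.121 -0.308  0.336] j [-0.04  0.25  1.71  0.    1.18  1.33]
```

>>> move_arm(commands=[[0,0,0,0.01],[0,0,0,0]])

```text
clock: 25.9
eef_pos: [0.5612, 0.0953, 0.1252]
ee_rot: [[0.983, 0.183, -0.0], [0.183, -0.983, 0.0], [-0.0, -0.0, -1.0]]
contact_force: [1.4, 1.0, -4.3]
opening: 0.0231
grasp_force: 108.4
```

```bash
python3 -c "
from h import *
st()
rows([.5613,.0953,.158],15.2,[.592,-.0105,.158],46,6)"
```

```text
t 25.9 eef [0.5612 0.0953 0.1252] xyaw 10.57 F [ 1.4  1.  -4.3] M [ 0.102 -0.404  0.398] j [-0.04  0.25  1.71  0.    1.18  1.34]
[0.031, 1.836, -0.0, -0.09], [-0.133, 1.831, -0.0, -0.09], [-0.296, 1.812, -0.0, -0.09], [-0.457, 1.778, -0.0, -0.09], [-0.614, 1.73, -0.0, -0.09], [-0.767, 1.668, -0.0, -0.09],
```

>>> move_arm(commands=[[0,0,0,-0.08],[0,0,0,0],[0,0,-0.8,0],[0,0,-1.2,0],[0,0,-1.3,0],[0.031,1.836,0,-0.09],[-0.133,1.831,0,-0.09],[-0.296,1.812,0,-0.09],[-0.457,1.778,0,-0.09],[-0.614,1.73,0,-0.09],[-0.767,1.668,0,-0.09],[0,0,0.5,0]])

```text
clock: 26.9
eef_pos: [0.5945, -0.0141, 0.1566]
ee_rot: [[0.694, 0.72, 0.006], [0.72, -0.694, -0.003], [0.002, 0.006, -1.0]]
contact_force: [-0.3, -0.5, -1.7]
opening: 0.0227
grasp_force: 108.7
```

>>> move_arm(commands=[[0,0,0.6,0],[0,0,0,0],[0,0,0,0],[0,0,0,0]])

```text
clock: 27.23
eef_pos: [0.5918, -0.0097, 0.1475]
ee_rot: [[0.693, 0.721, -0.0], [0.721, -0.693, 0.0], [0.0, -0.0, -1.0]]
contact_force: [0.1, 0.2, -3.0]
opening: 0.023
grasp_force: 108.7
```

```bash
python3 -c "
from h import *
off('n7');rel('w10')" | grep -v "^0.09[48]"
```

```text
t 27.2333 eef [ 0.5918 -0.0097  0.1475] xyaw 46.13 F [ 0.1  0.2 -3. ] M [-0.003  0.012  0.017]
0.038 401 x [0.0141 0.024 ] y [-0.0118  0.0084]
0.042 270 x [0.0146 0.0244] y [-0.0117  0.0095]
0.046 58 x [0.0238 0.0245] y [-0.0108  0.0085]
0.05 48 x [0.0237 0.0245] y [-0.0123  0.0093]
0.054 27 x [0.024  0.0244] y [-0.0115  0.0092]
0.058 30 x [0.0236 0.0246] y [-0.012   0.0091]
0.062 33 x [0.0229 0.0245] y [-0.0115  0.0089]
0.066 5 x [0.0239 0.0241] y [-0.0104  0.0094]
0.074 71 x [0.0182 0.0226] y [-0.0039  0.003 ]
0.078 23 x [0.0211 0.0225] y [-0.004   0.0031]
0.082 15 x [0.0221 0.0227] y [-0.0038  0.003 ]
0.086 11 x [0.0223 0.0226] y [-0.0039  0.0031]
0.09 11 x [0.0224 0.0227] y [-0.0039  0.0031]
SHIFT cm x -0.08698129838903765 y 0.10049502556518074 lower 2.229566602313826
t 27.2833 eef [ 0.592  -0.0098  0.1476] xyaw 46.14 j6 0.545 F [-0.1 -0.7 -2. ] M [-0.017  0.006 -0.036]
head 1146 [0.0053 0.0244] [-0.012   0.0092]
834 world [0.6295 0.0592] tool [ 0.0758 -0.0207] tilt(+cw) -88.3 LW 0.0436 0.0117
809 world [0.5618 0.0961] tool [ 0.0555 -0.0951] tilt(+cw) 29.8 LW 0.0447 0.0132
157 world [0.6057 0.0065] tool [ 0.0212 -0.0014] tilt(+cw) 89.3 LW 0.0216 0.007
760 world [0.5245 0.0291] tool [-0.0187 -0.0756] tilt(+cw) -88.2 LW 0.0445 0.0135
```

>>> move_arm(commands=[[-0.09,0.1,0,0],[0,0,0.4,0],[0,0,0.4,0],[0,0,0.35,0],[0,0,0,0],[0,0,0,0]])

```text
clock: 27.83
eef_pos: [0.5917, -0.0118, 0.1352]
ee_rot: [[0.693, 0.721, -0.001], [0.721, -0.693, 0.0], [-0.001, -0.001, -1.0]]
contact_force: [0.2, 0.0, -1.6]
opening: 0.0231
grasp_force: 108.7
```

>>> move_arm(commands=[[0,0,0.4,0],[0,0,0.35,0],[0,0,0.3,0],[0,0,0,0],[0,0,0,0]])

```text
clock: 28.25
eef_pos: [0.5921, -0.0119, 0.1251]
ee_rot: [[0.693, 0.721, -0.0], [0.721, -0.693, -0.0], [-0.0, 0.0, -1.0]]
contact_force: [0.4, -0.2, -2.5]
opening: 0.0233
grasp_force: 108.8
```

>>> move_arm(commands=[[0,0,0,0.06],[0,0,0,0.08],[0,0,0,0.08],[0,0,0,0.08],[0,0,0,0.08],[0,0,0,0.08],[0,0,0,0.05],[0,0,0,0.03],[0,0,0,0],[0,0,0,0]])

```text
clock: 29.08
eef_pos: [0.5913, -0.011, 0.125]
ee_rot: [[0.965, 0.263, -0.002], [0.263, -0.965, 0.002], [-0.002, -0.002, -1.0]]
contact_force: [-3.5, 4.2, -0.2]
opening: 0.0228
grasp_force: 109.0
```

```bash
python3 -c "
from h import *
st()"
```

```text
t 29.0833 eef [ 0.5913 -0.011   0.125 ] xyaw 15.24 F [-3.5  4.2 -0.2] M [0.941 0.791 0.189] j [-0.22  0.3   1.65  0.    1.2   1.08]
```

>>> move_arm(commands=[[-0.04,-0.12,0,0],[0,0,0,0]])

```text
clock: 29.25
eef_pos: [0.5911, -0.0107, 0.1251]
ee_rot: [[0.965, 0.262, -0.0], [0.262, -0.965, -0.0], [-0.0, 0.0, -1.0]]
contact_force: [-2.4, 1.2, -1.3]
opening: 0.023
grasp_force: 108.8
```

```bash
python3 -c "
from h import *
st()"
```

```text
t 29.25 eef [ 0.5911 -0.0107  0.1251] xyaw 15.22 F [-2.4  1.2 -1.3] M [0.48  0.467 0.156] j [-0.22  0.3   1.65 -0.    1.19  1.08]
```

>>> move_arm(commands=[[0,0,0,0.02],[0,0,0,0]])

```text
clock: 29.42
eef_pos: [0.5911, -0.0107, 0.1251]
ee_rot: [[0.97, 0.241, -0.001], [0.241, -0.97, 0.0], [-0.001, -0.0, -1.0]]
contact_force: [-3.5, 1.9, -1.5]
opening: 0.0229
grasp_force: 108.8
```

```bash
python3 -c "
from h import *
st()"
```

```text
t 29.4167 eef [ 0.5911 -0.0107  0.1251] xyaw 13.97 F [-3.5  1.9 -1.5] M [0.528 0.497 0.161] j [-0.22  0.3   1.65  0.    1.19  1.1 ]
```

>>> move_arm(commands=[[-0.06,-0.06,0,0.02],[0,0,0,0]])

```text
clock: 29.58
eef_pos: [0.5909, -0.0106, 0.1251]
ee_rot: [[0.975, 0.222, 0.001], [0.222, -0.975, -0.001], [0.001, 0.001, -1.0]]
contact_force: [-1.0, 0.7, -4.0]
opening: 0.0231
grasp_force: 108.5
```

```bash
python3 -c "
from h import *
st()"
```

```text
t 29.5833 eef [ 0.5909 -0.0106  0.1251] xyaw 12.81 F [-1.   0.7 -4. ] M [0.16  0.112 0.104] j [-0.22  0.3   1.65 -0.    1.19  1.13]
```

>>> move_arm(commands=[[0,0,0,0.015],[0,0,0,0]])

```text
clock: 29.75
eef_pos: [0.5908, -0.0106, 0.1251]
ee_rot: [[0.978, 0.207, 0.0], [0.207, -0.978, -0.0], [0.0, 0.001, -1.0]]
contact_force: [-1.1, 0.8, -4.2]
opening: 0.0228
grasp_force: 108.5
```

```bash
python3 -c "
from h import *
st()"
```

```text
t 29.75 eef [ 0.5908 -0.0106  0.1251] xyaw 11.97 F [-1.1  0.8 -4.2] M [ 0.19  -0.004  0.192] j [-0.22  0.3   1.65 -0.    1.19  1.14]
```

>>> move_arm(commands=[[0,0,0,0.014],[0,0,0,0]])

```text
clock: 29.92
eef_pos: [0.5908, -0.0106, 0.1252]
ee_rot: [[0.981, 0.194, 0.0], [0.194, -0.981, -0.0], [0.0, 0.0, -1.0]]
contact_force: [-0.0, 0.6, -5.9]
opening: 0.0229
grasp_force: 108.4
```

```bash
python3 -c "
from h import *
st()"
```

```text
t 29.9167 eef [ 0.5908 -0.0106  0.1252] xyaw 11.18 F [-0.   0.6 -5.9] M [ 0.1   -0.091  0.29 ] j [-0.22  0.3   1.65 -0.    1.19  1.15]
```

>>> move_arm(commands=[[0,0,0,0.01],[0,0,0,0]])

```text
clock: 30.08
eef_pos: [0.5908, -0.0105, 0.1252]
ee_rot: [[0.983, 0.184, 0.0], [0.184, -0.983, -0.0], [0.0, 0.0, -1.0]]
contact_force: [0.8, -0.3, -5.6]
opening: 0.0228
grasp_force: 108.3
```

```bash
python3 -c "
from h import *
st()
rows([.591,-.0106,.158],15.4,[.6293,.0585,.158],-45.6,10)"
```

```text
t 30.0833 eef [ 0.5908 -0.0105  0.1252] xyaw 10.63 F [ 0.8 -0.3 -5.6] M [ 0.029 -0.258  0.373] j [-0.22  0.3   1.65 -0.    1.19  1.16]
[0.553, -0.564, -0.0, 0.106], [0.49, -0.62, -0.0, 0.106], [0.421, -0.669, -0.0, 0.106], [0.348, -0.709, -0.0, 0.106], [0.27, -0.742, -0.0, 0.106], [0.19, -0.767, -0.0, 0.106], [0.107, -0.783, -0.0, 0.106], [0.023, -0.79, -0.0, 0.106], [-0.061, -0.788, -0.0, 0.106], [-0.144, -0.777, -0.0, 0.106],
```

>>> move_arm(commands=[[0,0,0,-0.08],[0,0,0,0],[0,0,-0.8,0],[0,0,-1.2,0],[0,0,-1.3,0],[0.553,-0.564,0,0.106],[0.49,-0.62,0,0.106],[0.421,-0.669,0,0.106],[0.348,-0.709,0,0.106],[0.27,-0.742,0,0.106],[0.19,-0.767,0,0.106],[0.107,-0.783,0,0.106]])

```text
clock: 31.08
eef_pos: [0.6186, 0.0382, 0.1605]
ee_rot: [[0.886, -0.464, 0.003], [-0.464, -0.886, -0.0], [0.002, -0.001, -1.0]]
contact_force: [1.1, -0.2, -2.7]
opening: 0.0231
grasp_force: 108.7
```

>>> move_arm(commands=[[0.023,-0.79,0,0.106],[-0.061,-0.788,0,0.106],[-0.144,-0.777,0,0.106],[0,0,0.5,0],[0,0,0.6,0],[0,0,0,0],[0,0,0,0],[0,0,0,0]])

```text
clock: 31.75
eef_pos: [0.6288, 0.0583, 0.1473]
ee_rot: [[0.701, -0.713, -0.0], [-0.713, -0.701, -0.0], [-0.0, 0.0, -1.0]]
contact_force: [0.2, -0.2, -1.4]
opening: 0.0228
grasp_force: 108.7
```

```bash
python3 -c "
from h import *
off('n8');rel('w11')" | egrep "SHI|^t|^[1-9]|0.05|0.08"
```

```text
t 31.75 eef [0.6288 0.0583 0.1473] xyaw -45.48 F [ 0.2 -0.2 -1.4] M [0.032 0.023 0.015]
0.038 333 x [0.0143 0.0223] y [-0.0105  0.0097]
0.05 46 x [0.022  0.0226] y [-0.011   0.0102]
0.054 33 x [0.0221 0.0227] y [-0.0108  0.0104]
0.058 27 x [0.0214 0.0227] y [-0.0113  0.0099]
0.082 16 x [0.0216 0.0219] y [-0.0047  0.0022]
0.086 15 x [0.0215 0.022 ] y [-0.0046  0.0025]
SHIFT cm x 0.02640788232005052 y -0.056798564902313 lower 2.211801226469512
t 31.8 eef [0.629  0.0583 0.1475] xyaw -45.49 j6 2.266 F [-0.4 -0.8 -2.5] M [-0.014 -0.029 -0.04 ]
723 world [ 0.5921 -0.0091] tool [0.0222 0.0735] tilt(+cw) -61.8 LW 0.0446 0.0127
141 world [0.6461 0.0471] tool [ 0.0201 -0.0043] tilt(+cw) -74.3 LW 0.015 0.0074
606 world [0.5245 0.0292] tool [-0.0525  0.095 ] tilt(+cw) 0.6 LW 0.0452 0.0126
```

>>> move_arm(commands=[[0.02,-0.05,0,0],[0,0,0.4,0],[0,0,0.4,0],[0,0,0.35,0],[0,0,0,0],[0,0,0,0]])

```text
clock: 32.35
eef_pos: [0.6291, 0.059, 0.1351]
ee_rot: [[0.701, -0.713, -0.001], [-0.713, -0.701, 0.0], [-0.001, 0.001, -1.0]]
contact_force: [0.1, 0.1, -2.7]
opening: 0.0228
grasp_force: 108.8
```

>>> move_arm(commands=[[0,0,0.4,0],[0,0,0.35,0],[0,0,0.3,0],[0,0,0,0],[0,0,0,0]])

```text
clock: 32.77
eef_pos: [0.6295, 0.0589, 0.1252]
ee_rot: [[0.701, -0.713, -0.0], [-0.713, -0.701, -0.0], [-0.0, 0.0, -1.0]]
contact_force: [0.5, -0.3, -1.9]
opening: 0.023
grasp_force: 109.1
```

>>> move_arm(commands=[[0,0,0,0.06],[0,0,0,0.08],[0,0,0,0.08],[0,0,0,0.08],[0,0,0,0.08],[0,0,0,0.08],[0,0,0,0.05],[0,0,0,0.02],[0,0,0,0],[0,0,0,0]])

```text
clock: 33.6
eef_pos: [0.6297, 0.059, 0.1252]
ee_rot: [[0.245, -0.969, 0.0], [-0.969, -0.245, 0.0], [0.0, -0.0, -1.0]]
contact_force: [2.4, 0.4, -4.3]
opening: 0.0227
grasp_force: 108.5
```

```bash
python3 -c "
from h import *
st()"
```

```text
t 33.6 eef [0.6297 0.059  0.1252] xyaw -75.8 F [ 2.4  0.4 -4.3] M [ 0.053 -0.402  0.143] j [-0.1   0.4   1.52  0.    1.22  2.8 ]
```

>>> move_arm(commands=[[0,0,0,0.02],[0,0,0,0.01],[0,0,0,0]])

```text
clock: 33.85
eef_pos: [0.6297, 0.059, 0.1252]
ee_rot: [[0.215, -0.977, 0.0], [-0.977, -0.215, 0.0], [0.0, -0.0, -1.0]]
contact_force: [2.6, 0.9, -5.0]
opening: 0.0228
grasp_force: 108.4
```

```bash
python3 -c "
from h import *
st()"
```

```text
t 33.85 eef [0.6297 0.059  0.1252] xyaw -77.61 F [ 2.6  0.9 -5. ] M [ 0.102 -0.568  0.153] j [-0.1   0.4   1.52  0.    1.22  2.83]
```

>>> move_arm(commands=[[0,0,0,0.015],[0,0,0,0]])

```text
clock: 34.02
eef_pos: [0.6297, 0.059, 0.1252]
ee_rot: [[0.2, -0.98, 0.0], [-0.98, -0.2, 0.0], [0.0, -0.0, -1.0]]
contact_force: [1.1, 0.7, -5.7]
opening: 0.0228
grasp_force: 108.4
```

```bash
python3 -c "
from h import *
st()"
```

```text
t 34.0167 eef [0.6297 0.059  0.1252] xyaw -78.48 F [ 1.1  0.7 -5.7] M [ 0.05  -0.656  0.202] j [-0.1   0.4   1.52  0.    1.22  2.84]
```

>>> move_arm(commands=[[0,0,0,0.014],[0,0,0,0]])

```text
clock: 34.18
eef_pos: [0.6297, 0.059, 0.1252]
ee_rot: [[0.186, -0.983, 0.0], [-0.983, -0.186, -0.0], [0.0, -0.0, -1.0]]
contact_force: [3.3, 1.0, -5.7]
opening: 0.0228
grasp_force: 108.3
```

```bash
python3 -c "
from h import *
st()"
```

```text
t 34.1833 eef [0.6297 0.059  0.1252] xyaw -79.28 F [ 3.3  1.  -5.7] M [ 0.079 -0.75   0.398] j [-0.1   0.4   1.52  0.    1.22  2.86]
```

>>> move_arm(commands=[[0,0,0,0.01],[0,0,0,0]])

```text
clock: 34.35
eef_pos: [0.6296, 0.059, 0.1252]
ee_rot: [[0.176, -0.984, 0.0], [-0.984, -0.176, -0.0], [0.0, -0.0, -1.0]]
contact_force: [3.8, -0.2, -6.1]
opening: 0.0227
grasp_force: 108.3
```

```bash
python3 -c "
from h import *
st()
rows([.6297,.059,.158],-74.8,[.5235,.0287,.158],-45.7,6)"
```

```text
t 34.35 eef [0.6296 0.059  0.1252] xyaw -79.84 F [ 3.8 -0.2 -6.1] M [ 0.185 -0.842  0.448] j [-0.1   0.4   1.52 -0.    1.22  2.87]
[0.023, 1.84, -0.0, -0.085], [-0.132, 1.836, -0.0, -0.085], [-0.287, 1.818, -0.0, -0.085], [-0.44, 1.787, -0.0, -0.085], [-0.589, 1.744, -0.0, -0.085], [-0.735, 1.688, -0.0, -0.085],
```

>>> move_arm(commands=[[0,0,0,-0.085],[0,0,0,0],[0,0,-0.8,0],[0,0,-1.2,0],[0,0,-1.3,0],[0.023,1.84,0,-0.085],[-0.132,1.836,0,-0.085],[-0.287,1.818,0,-0.085],[-0.44,1.787,0,-0.085],[-0.589,1.744,0,-0.085],[-0.735,1.688,0,-0.085],[0,0,0.5,0]])

```text
clock: 35.35
eef_pos: [0.5216, 0.0282, 0.1555]
ee_rot: [[0.699, -0.715, 0.0], [-0.715, -0.699, -0.001], [0.001, 0.0, -1.0]]
contact_force: [-0.3, 0.5, -2.1]
opening: 0.0227
grasp_force: 109.1
```

>>> move_arm(commands=[[0,0,0.6,0],[0,0,0,0],[0,0,0,0],[0,0,0,0]])

```text
clock: 35.68
eef_pos: [0.524, 0.0289, 0.1476]
ee_rot: [[0.698, -0.716, 0.0], [-0.716, -0.698, -0.0], [0.0, -0.0, -1.0]]
contact_force: [-0.4, -0.2, -2.1]
opening: 0.0231
grasp_force: 109.1
```

```bash
python3 -c "
from h import *
off('n9');rel('w12')" | egrep "SHI|^t|^[1-9]|0.05|0.08"
```

```text
t 35.6833 eef [0.524  0.0289 0.1476] xyaw -45.76 F [-0.4 -0.2 -2.1] M [0.003 0.033 0.057]
0.05 47 x [0.022  0.0226] y [-0.011   0.0102]
0.054 33 x [0.0221 0.0226] y [-0.0108  0.0104]
0.058 27 x [0.0209 0.0226] y [-0.0113  0.0099]
0.082 17 x [0.0218 0.0223] y [-0.0037  0.0037]
0.086 11 x [0.022  0.0223] y [-0.0031  0.0038]
SHIFT cm x 0.06906173934416518 y 0.06327610956409667 lower 2.2414142874850382
t 35.7333 eef [0.5239 0.0289 0.1476] xyaw -45.75 j6 2.194 F [-0.2 -0.2 -1.9] M [-0.04   0.009  0.02 ]
853 world [ 0.592  -0.0091] tool [ 0.0747 -0.0222] tilt(+cw) -61.7 LW 0.0437 0.013
810 world [0.6292 0.0586] tool [ 0.0522 -0.0961] tilt(+cw) 27.8 LW 0.0442 0.0143
175 world [0.538  0.0155] tool [ 0.0194 -0.0007] tilt(+cw) -89.4 LW 0.0217 0.0068
791 world [0.5615 0.0959] tool [-0.0217 -0.0737] tilt(+cw) -61.7 LW 0.0442 0.0132
```

>>> move_arm(commands=[[0.07,0.05,0,0],[0,0,0.4,0],[0,0,0.4,0],[0,0,0.35,0],[0,0,0,0],[0,0,0,0]])

```text
clock: 36.28
eef_pos: [0.523, 0.0281, 0.1352]
ee_rot: [[0.698, -0.716, -0.001], [-0.716, -0.698, 0.0], [-0.001, 0.001, -1.0]]
contact_force: [0.4, -0.8, -2.9]
opening: 0.0227
grasp_force: 109.1
```

>>> move_arm(commands=[[0,0,0.4,0],[0,0,0.35,0],[0,0,0.3,0],[0,0,0,0],[0,0,0,0]])

```text
clock: 36.7
eef_pos: [0.5234, 0.028, 0.1252]
ee_rot: [[0.698, -0.716, -0.0], [-0.716, -0.698, 0.0], [-0.0, 0.0, -1.0]]
contact_force: [-0.7, 0.1, -2.0]
opening: 0.0229
grasp_force: 109.5
```

>>> move_arm(commands=[[0,0,0,0.06],[0,0,0,0.08],[0,0,0,0.08],[0,0,0,0.08],[0,0,0,0.08],[0,0,0,0.08],[0,0,0,0.05],[0,0,0,0.02],[0,0,0,0],[0,0,0,0]])

```text
clock: 37.53
eef_pos: [0.5238, 0.0283, 0.1253]
ee_rot: [[0.241, -0.97, 0.001], [-0.97, -0.241, 0.001], [-0.0, -0.001, -1.0]]
contact_force: [3.3, 2.3, -4.8]
opening: 0.0228
grasp_force: 108.7
```

```bash
python3 -c "
from h import *
st()"
```

```text
t 37.5333 eef [0.5238 0.0283 0.1253] xyaw -76.03 F [ 3.3  2.3 -4.8] M [ 0.545 -0.813  0.127] j [-0.18  0.14  1.84  0.    1.16  2.72]
```

>>> move_arm(commands=[[-0.04,-0.08,0,0.015],[0,0,0,0.015],[0,0,0,0]])

```text
clock: 37.78
eef_pos: [0.524, 0.0285, 0.1252]
ee_rot: [[0.21, -0.978, -0.0], [-0.978, -0.21, -0.0], [0.0, 0.0, -1.0]]
contact_force: [1.9, 0.1, -3.4]
opening: 0.0227
grasp_force: 109.0
```

```bash
python3 -c "
from h import *
st()"
```

```text
t 37.7833 eef [0.524  0.0285 0.1252] xyaw -77.85 F [ 1.9  0.1 -3.4] M [ 0.198 -0.461  0.179] j [-0.18  0.14  1.84 -0.    1.16  2.75]
```

>>> move_arm(commands=[[0,0,0,0.012],[0,0,0,0]])

```text
clock: 37.95
eef_pos: [0.524, 0.0285, 0.1252]
ee_rot: [[0.199, -0.98, -0.0], [-0.98, -0.199, -0.0], [0.0, 0.0, -1.0]]
contact_force: [2.1, 0.1, -5.2]
opening: 0.0228
grasp_force: 108.9
```

```bash
python3 -c "
from h import *
st()"
```

```text
t 37.95 eef [0.524  0.0285 0.1252] xyaw -78.53 F [ 2.1  0.1 -5.2] M [ 0.241 -0.429  0.296] j [-0.18  0.14  1.84 -0.    1.16  2.77]
```

>>> move_arm(commands=[[0,0,0,0.012],[0,0,0,0]])

```text
clock: 38.12
eef_pos: [0.524, 0.0285, 0.1252]
ee_rot: [[0.187, -0.982, -0.0], [-0.982, -0.187, -0.0], [0.0, 0.0, -1.0]]
contact_force: [2.0, 1.0, -4.4]
opening: 0.0227
grasp_force: 108.9
```

```bash
python3 -c "
from h import *
st()
rows([.524,.0285,.158],-74.3,[.5205,-.3011,.158],26.1,16)"
```

```text
t 38.1167 eef [0.524  0.0285 0.1252] xyaw -79.22 F [ 2.   1.  -4.4] M [ 0.186 -0.5    0.341] j [-0.18  0.14  1.84 -0.    1.16  2.78]
[1.977, 0.578, -0.0, -0.11], [1.902, 0.791, -0.0, -0.11], [1.804, 0.994, -0.0, -0.11], [1.685, 1.186, -0.0, -0.11], [1.545, 1.363, -0.0, -0.11], [1.387, 1.523, -0.0, -0.11], [1.212, 1.666, -0.0, -0.11], [1.023, 1.788, -0.0, -0.11], [0.821, 1.889, -0.0, -0.11], [0.61, 1.968, -0.0, -0.11], [0.391, 2.023, -0.0, -0.11], [0.168, 2.053, -0.0, -0.11], [-0.058, 2.059, -0.0, -0.11], [-0.283, 2.041, -0.0, -0.11], [-0.504, 1.998, -0.0, -0.11], [-0.719, 1.93, -0.0, -0.11],
```

>>> move_arm(commands=[[0,0,0,0.006],[0,0,0,0],[0,0,0,-0.085],[0,0,0,0],[0,0,-0.8,0],[0,0,-1.2,0],[0,0,-1.4,0],[0,0,0,0]])

```text
clock: 38.78
eef_pos: [0.5262, 0.028, 0.1636]
ee_rot: [[0.263, -0.965, 0.006], [-0.965, -0.263, -0.001], [0.003, -0.005, -1.0]]
contact_force: [1.0, 0.1, -1.1]
opening: 0.023
grasp_force: 109.4
```

>>> move_arm(commands=[[1.977,0.578,0,-0.11],[1.902,0.791,0,-0.11],[1.804,0.994,0,-0.11],[1.685,1.186,0,-0.11],[1.545,1.363,0,-0.11],[1.387,1.523,0,-0.11],[1.212,1.666,0,-0.11],[1.023,1.788,0,-0.11],[0.821,1.889,0,-0.11],[0.61,1.968,0,-0.11],[0.391,2.023,0,-0.11],[0.168,2.053,0,-0.11]])

```text
clock: 39.78
eef_pos: [0.5202, -0.2197, 0.1596]
ee_rot: [[1.0, 0.021, -0.0], [0.021, -1.0, -0.0], [-0.0, 0.0, -1.0]]
contact_force: [0.4, -0.1, -3.0]
opening: 0.0231
grasp_force: 109.2
```

>>> move_arm(commands=[[-0.058,2.059,0,-0.11],[-0.283,2.041,0,-0.11],[-0.504,1.998,0,-0.11],[-0.719,1.93,0,-0.11],[0,0,1.5,0],[0,0,1.5,0],[0,0,0,0],[0,0,0,0],[0,0,0,0]])

```text
clock: 40.53
eef_pos: [0.52, -0.3011, 0.1302]
ee_rot: [[0.898, 0.441, 0.001], [0.441, -0.898, -0.001], [0.0, 0.001, -1.0]]
contact_force: [0.0, -0.6, -2.9]
opening: 0.0227
grasp_force: 109.2
```

```bash
python3 - <<'E'
from h import *
from rig import read_camera,sensors
s=sensors.sense(); c=read_camera("wrist"); R=np.array(s["ee_rot"]); W=wpts(c,s); T=(W-s["eef_pos"])@R; st()
tool=c
cv2.imwrite("pics/p1.png",c["pixels"][:,:,::-1]); np.savez("p1.npz",eef_pos=s["eef_pos"],ee_rot=R,**c)
z=W[...,2]; n=(np.hypot(W[...,0]-.5205,W[...,1]+.3004)<.09)
h=T[(T[...,0]>.015)&(T[...,0]<.03)&(abs(T[...,1])<.02)&(T[...,2]>.048)&(T[...,2]<.062)]
print("head x end",np.percentile(h[:,0],97),"y",np.percentile(h[:,1],[2,98]))
for a,b in((.026,.036),(.004,.009)):
    q=T[n&(z>a)&(z<b)&(abs(T[...,1])<.07)][:,:2]
    print(a,len(q),"x",q[:,0].min(),q[:,0].max(),"y",np.percentile(q[:,1],[1,99]))
    for lo in(.025,.032,.04,.046):
        k=q[(q[:,0]>lo)&(q[:,0]<lo+.005)]
        if len(k)>5: print("  ",lo,np.percentile(k[:,1],[1,99]).round(4),np.percentile(k[:,1],[1,99]).mean().round(4))
    e=[(y0,q[(abs(q[:,1]-y0)<.003)][:,0].max().round(4)) for y0 in(-.016,-.01,-.004,.004,.01,.016)]; print("  front edge",e)
E
```

```text
t 40.5833 eef [ 0.5202 -0.3013  0.1305] xyaw 26.18 F [-0.3 -0.1 -2.6] M [ 0.006 -0.021  0.071] j [-0.73  0.32  1.62 -0.    1.21  0.39]
head x end 0.024030686511198825 y [-0.0123032   0.00918748]
0.026 1393 x -0.03084786009954211 0.03303197703051123 y [-0.02035337  0.01954337]
   0.025 [-0.0201  0.0191] -0.0005
   0.032 [-0.0198  0.0189] -0.0005
  front edge [(-0.016, np.float64(0.0326)), (-0.01, np.float64(0.0329)), (-0.004, np.float64(0.0328)), (0.004, np.float64(0.0329)), (0.01, np.float64(0.0329)), (0.016, np.float64(0.033))]
0.004 6232 x -0.04870097625405313 0.05104261993675633 y [-0.03965978  0.03921978]
   0.025 [-0.0399  0.0389] -0.0005
   0.032 [-0.0395  0.0383] -0.0006
   0.04 [-0.0396  0.038 ] -0.0008
   0.046 [-0.0398  0.0382] -0.0008
  front edge [(-0.016, np.float64(0.0502)), (-0.01, np.float64(0.05)), (-0.004, np.float64(0.0499)), (0.004, np.float64(0.0505)), (0.01, np.float64(0.0507)), (0.016, np.float64(0.0508))]
```

View pics/p1.png

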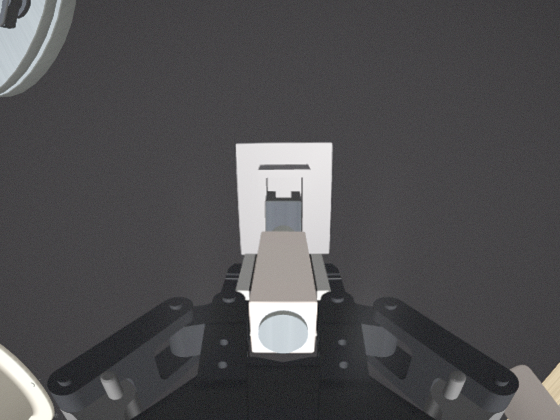

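The wrench is over the well: head at (284,205), rim centred on it within 1 mm, yaw matched. I lower it.

>>> move_arm(commands=[[0,0.07,0,0],[0,0,1.0,0],[0,0,1.0,0],[0,0,1.0,0],[0,0,1.0,0],[0,0,0.8,0],[0,0,0.6,0],[0,0,0,0],[0,0,0,0]])

```text
clock: 41.33
eef_pos: [0.5199, -0.3017, 0.075]
ee_rot: [[0.897, 0.441, -0.0], [0.441, -0.897, 0.0], [-0.0, -0.0, -1.0]]
contact_force: [0.3, 0.7, -2.6]
opening: 0.023
grasp_force: 109.2
```

>>> move_arm(commands=[[0,0,0.1,0],[0,0,0.1,0],[0,0,0,0],[0,0,0,0]])

```text
clock: 41.67
eef_pos: [0.52, -0.3017, 0.0734]
ee_rot: [[0.897, 0.441, 0.0], [0.441, -0.897, -0.0], [0.0, 0.0, -1.0]]
contact_force: [0.7, 0.2, -3.1]
opening: 0.0231
grasp_force: 109.2
```

>>> move_arm(commands=[[0,0,0.06,0],[0,0,0,0],[0,0,0,0]])

```text
clock: 41.92
eef_pos: [0.5201, -0.3018, 0.0731]
ee_rot: [[0.898, 0.441, 0.0], [0.441, -0.898, -0.0], [0.0, 0.0, -1.0]]
contact_force: [-0.6, -0.1, -0.7]
opening: 0.0225
grasp_force: 109.2
```

>>> move_arm(commands=[[0,0,0.06,0],[0,0,0,0],[0,0,0,0]])

```text
clock: 42.17
eef_pos: [0.5202, -0.3018, 0.073]
ee_rot: [[0.897, 0.441, 0.0], [0.441, -0.897, -0.0], [0.0, 0.0, -1.0]]
contact_force: [-3.0, 2.0, 5.4]
opening: 0.023
grasp_force: 110.4
```

>>> move_arm(commands=[[0,0,-0.05,0],[0,0,0,0],[0,0,0,0],[0,0,0,0],[0,0,0,0],[0,0,0,0],[0,0,0,0],[0,0,0,0],[0,0,0,0]], claw=7.5)

```text
clock: 42.92
eef_pos: [0.52, -0.3017, 0.0726]
ee_rot: [[0.897, 0.441, -0.0], [0.441, -0.897, -0.0], [-0.0, 0.0, -1.0]]
contact_force: [-0.5, -0.6, -0.1]
opening: 0.0752
grasp_force: 0.0
```

>>> move_arm(commands=[[0,0,-1.5,0],[0,0,-2.5,0],[0,0,-3,0],[0,0,-3,0],[0,0,-3,0],[0,0,-3,0],[-2.0,0,0,0],[-2.0,0,0,0],[0,0,0,0],[0,0,0,0],[0,0,0,0]])

```text
clock: 43.83
eef_pos: [0.4843, -0.319, 0.2323]
ee_rot: [[0.898, 0.441, 0.0], [0.441, -0.898, 0.001], [0.0, -0.001, -1.0]]
contact_force: [0.2, -0.9, -0.1]
opening: 0.075
grasp_force: 0.0
```

```bash
python3 - <<'E'
from h import *
from rig import read_camera,sensors
s=sensors.sense(); c=read_camera("wrist"); W=wpts(c,s); st()
x,y,z=np.moveaxis(W,2,0); n=np.hypot(x-.52,y+.3)<.09
for a,b in((.115,.128),(.028,.036),(.004,.010)):
    q=W[n&(z>a)&(z<b)][:,:2].astype(np.float32); print(len(q),q.mean(0),cv2.minAreaRect(q))
t=read_camera("top"); cv2.imwrite("pics/end.png",np.hstack([c["pixels"][60:260,180:400,::-1],t["pixels"][100:300,90:450,::-1]]))
E
```

```text
t 43.8833 eef [ 0.4844 -0.3189  0.2322] xyaw 26.19 F [0.4 0.6 0.1] M [-0.032  0.005  0.005] j [-0.79  0.17  1.58  0.    1.39  0.32]
924 [ 0.5209343  -0.29960072] ((0.520581841468811, -0.2997000813484192), (0.023327255621552467, 0.02386246807873249), 26.15125846862793)
1028 [ 0.52668464 -0.29824698] ((0.5203881859779358, -0.3002886176109314), (0.06329289078712463, 0.03970254585146904), 26.36566734313965)
3908 [ 0.5233811  -0.29938823] ((0.5205656886100769, -0.3007170557975769), (0.0997987762093544, 0.08068764209747314), 26.362754821777344)
```

View pics/end.png

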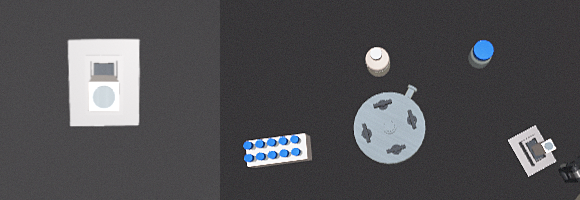

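The wrench stands upright in its well (103,90). All four wings lie along the rim around (390,128), and the bystanders are where they were.

```bash
python3 -c "
from rig import ctrl
print(ctrl.job_done())"
```

```text
the job is handed in; nothing more can be done
None
```

The job is handed in: all four screws were tightened crosswise in two passes (2, 4, 1, 3), each felt home against its stop at about 0.35–0.45 N m, and the wrench is back upright in its stand and released; the clock read about 44 s and no verdict was returned.

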